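# Swap the jar and the tin in a spring-pusher display rack

## Task

Swap the places of the honey jar and the round tin in the small sloping wooden display rack, parking whichever you take out first upright on the cork coaster, let go, while you move the other. Each must end seated in the other's lane: base flat on the sloping deck, standing behind the front lip with the lane's spring pusher behind it. Set both down gently, never drop or tip them over, and leave the packs and the rattan ball lying about where they are.

Things in the scene. Friction and masses are not known exactly. Their poses are not given: they have to be found in the camera images.
- deck: Fixed sloping deck of the wooden rack, 118 deep x 246 wide. Origin: middle of its front edge, on the deck's surface; x up the slope, away from the robot (tilt 0.26 rad, low edge nearest the robot), y left along the front, z square to the deck. Front lip x 0 to 6 mm, 28 high; back board x 110 to 118, 40 high. Lane middles y = +60 and -60; rails 5 wide, 16 high at y = 0, +-120.
- pusher_left (a joint): How far (m) the left lane's (y = +60 mm) grey spring pusher plate is pushed back up the slope. 0: lane empty, plate's front face at deck x = 16 mm, so it blocks the lane from above. Stop at 0.076. Spring 1.1 N at 0, 2.4 N at the stop. Plate 44 wide, 7 thick, 4 to 51 mm above the deck. It holds what stands in the lane against the lip: axis at deck x about 6 mm + radius.
- pusher_right (a joint): The same pusher in the right lane (y = -60 mm). To load a lane: hold the thing parallel to deck z, ahead of the lip, its underside above the lip's top (28 mm) and well below the plate's top (51 mm); shove the plate back with it along deck x until it is behind the lip; then lower it to the deck and let go: the plate slides it to the lip.
- jar_mid (a point): The honey jar (glass, white lid): a cylinder 64 in diameter (the lid at 86 to 97 mm is the widest part), 97 high, about 0.36 kg (varies). The point is on its axis half-way up, 48.5 above its underside; z is its axis. Starts standing in one lane of the rack, leaning up to 0.07 rad forward against the lip.
- tin_mid (a point): The round tin: 57.4 diameter, 72 high, about 0.18 kg (varies). The point is on its axis half-way up, 36 above its underside; z is its axis. Starts standing in the other lane.
- coaster: Round cork coaster, 100 diameter, 6 thick, fixed to the table, level. Origin: centre of its underside, on the table.
- bar_a: Bar pastry in a clear wrapper, 57x101x25 mm, lying near the front of the rack. Loose bystander; origin: centre of its underside.
- bar_b: Another such bar pastry, 57x101x25 mm, in front of the rack. Loose bystander; origin: centre of its underside.
- ring_a: Ring cake in a clear wrapper, 90x94x25 mm. Loose bystander; origin: centre of its underside.
- ring_b: Ring cake in a clear wrapper, 90x94x25 mm. Loose bystander; origin: centre of its underside.
- ring_c: Ring cake in a clear wrapper, 90x94x25 mm. Loose bystander; origin: centre of its underside.
- ball: Woven rattan ball with a flat foot, 61x59x56 mm. Loose bystander; origin: centre of its underside.

How it is judged:
On the way:
1. the jar or the tin stands upright on the coaster, let go (((horizontal distance between jar_mid and coaster below 0.03 m and height (world z) of jar_mid between 0.0505 and 0.0595 m and angle between jar_mid's own z axis and vertical below 0.09 rad and contact force between jar and the fingers below 0.1 N) or (horizontal distance between tin_mid and coaster below 0.03 m and height (world z) of tin_mid between 0.038 and 0.047 m and angle between tin_mid's own z axis and vertical below 0.09 rad and contact force between tin and the fingers below 0.1 N))), for 0.2 s.
At the end, for the whole second after the job is handed in: Jar and tin have exchanged lanes: each has its base on the sloping deck (within 6 mm), stands square to the deck (within 0.14 rad), is behind the lip (gap to the lip at most 10 mm), within 25 mm of the middle of its new lane, released and at rest (((x of jar_mid in the frame of deck between 0.027 and 0.048 m and z of jar_mid in the frame of deck between 0.0425 and 0.0545 m and angle between the z axis of each of jar_mid, tin_mid and the z axis of deck, either way round below 0.14 rad and y of jar_mid in the frame of deck between 0.035 and 0.085 m and x of tin_mid in the frame of deck between 0.0237 and 0.0447 m and z of tin_mid in the frame of deck between 0.03 and 0.042 m and y of tin_mid in the frame of deck between -0.085 and -0.035 m) or (x of jar_mid in the frame of deck between 0.027 and 0.048 m and z of jar_mid in the frame of deck between 0.0425 and 0.0545 m and angle between the z axis of each of jar_mid, tin_mid and the z axis of deck, either way round below 0.14 rad and y of jar_mid in the frame of deck between -0.085 and -0.035 m and x of tin_mid in the frame of deck between 0.0237 and 0.0447 m and z of tin_mid in the frame of deck between 0.03 and 0.042 m and y of tin_mid in the frame of deck between 0.035 and 0.085 m)) and distance of each of jar_mid, tin_mid from where it was at the start of the episode above 0.08 m and linear speed of each of jar, tin below 0.02 m/s); the robot touches nothing.
It fails at once if the jar or the tin is tipped over (angle between any of jar_mid, tin_mid's own z axis and vertical above 0.9 rad).
It fails at once if the jar or the tin is pressed hard onto the rack or the coaster (over 60 N) (contact force between any of jar, tin and deck above 60 N or contact force between any of jar, tin and coaster above 60 N).
It fails at once if the jar or the tin is dropped (falls out of the fingers' hold faster than 0.45 m/s, about 10 mm) ((contact force between jar and the fingers below 0.1 N and linear speed of jar above 0.45 m/s) or (contact force between tin and the fingers below 0.1 N and linear speed of tin above 0.45 m/s)).
It fails at once if a pack or the rattan ball is moved by more than 30 mm (distance of any of bar_a, bar_b, ring_a, ring_b, ring_c, ball from where it was at the start of the episode above 0.03 m).
It also fails if it takes over 72 s, if anything falls off the work surface, if the arm or the gripper's body presses on something with over 40 N, if the wrist force passes 120 N, or if a joint passes its speed limit or range.

## Robot

A 7-joint arm with a two-finger parallel gripper is mounted at the origin on a cart in front of the work surface, level with it; the furniture and walls round the work are solid. World frame = base frame: x ahead of the robot, y to its left, z up, the work surface at z = 0. Lengths are in m, angles in rad, forces in N, time in s.
With the tool pointing down it reaches from about 0.4 to 0.875 m from the base axis. Payload 19.3 kg.
Tool frame: the origin (TCP) lies on the centre line of the jaws, within the pads' length; the fingertips stand 8 mm ahead of it and the grasp point (between the pads) lies 11 mm behind it (bot.tip_extent is the distance from the TCP to the fingertips, in m); x points along the fingers, y is the direction in which the jaws open and shut, and the axes are right-handed (so a half turn about x gives the same grasp; the last joint's range is limited). The gripper opens to 85 mm and grips with 20 to 120 N. Pads are 22 mm wide; open, the fingers measure 114 mm over their backs; the gripper's body (76 mm by 85 mm) begins 54 mm behind the grasp point. The pads swing forward as they close: fully open they stand 13 mm farther back than shut.
Start: joints at [1.146, 0.521, -0.036, 1.599, 0.021, 1.021, -0.113], TCP at [0.217, -0.586, 0.239] pointing down, gripper open.
Joint ranges: [-2.91, 2.91], [-0.3, 2.13], [-1.5, 1.42], [0.17, 2.43], [-1.26, 4.41], [0.16, 1.93], [-2.52, 2.52]. Speed limits (rad/s): [1.89, 1.89, 2.39, 2.39, 3.01, 3.01, 3.01].

## Interface

Orientations are given as [roll, pitch, yaw] about the fixed x, y, z axes, in that order (R = Rz(yaw) Ry(pitch) Rx(roll)).
In Python, from workcell import sensors, imaging, order, bot gives the robot as it stands.
- The arm moves only by the tool arm_command, never from a script. Its argument "commands" is a list of rows, each an object of numbers: "dx", "dy", "dz": the shift along the tool's x, y, z in cm; "twist": the turn about the tool's x in rad. A call has 1 to 12 rows; each row is the pose to reach, as a shift and turn from the pose measured when the call began, along the tool's axes at that moment; what a row does not reach only later rows make up. A row lasts 1/12 s, in which the tool goes at most 41.7 mm and 7.16 degrees, less where a joint would pass 70% of its speed; a pose out of reach is approached as far as the arm can. A call with a gripper value outside its range is refused whole. "grip" is the closure, from -1 (fully open) to 1 (shut), set as the call begins (left out, the last holds). The fingers move at their own pace and stop on an object; "squeeze" is the grip in N (left out, the last holds). Time passes only in rows, so rows that repeat a pose let the fingers close. It gives the time, the measured TCP pose, the force and the opening at its end, in the units of the state.
- sensors.observe(): the state, without advancing time (a new reading comes with each control period).
- imaging.grab_frame(name): name is "scene" or "top"; returns the picture (480x640x3 uint8, red, green, blue); there is no depth.
- imaging.camera_info(name): a dict with "fx", "fy", "cx", "cy" (pixels), "origin" and "attitude" of the camera in the world. Camera axes: x right, y down, z forward; pixel columns grow to the right and rows downward; lengths in m; the calibration is good to about 2 mm. A picture is of the moment at which its call begins. camera_info takes no time and is no camera call.
- order.job_done(): hands the job in, once; it reports no verdict.
The state is a dict: "clock": time; "qpos": joint angles; "qd": joint speeds; "joint_efforts": joint torques, N m; "position": TCP position; "tool_rot": TCP orientation; "force": force on the tool from outside, world axes, zero at the start; "moment": the same for the moment, N m; "grip_width": finger opening in m.
Only numpy, scipy, OpenCV 4.12 (cv2) and the standard library are available. Lean on these libraries where they do the work, as an engineer would, in place of code of your own. Each camera call takes 0.05 s, during which the arm holds its last target.

## Working session

There is one attempt and no reset: what is moved stays moved. The work goes in short steps, Python scripts to look and compute and a tool call to move; the robot and the scene stay as the last step left them, time stands still between calls to the robot, and variables do not carry over. Pictures are saved under pics/ and viewed, and the job is handed in when it is done.

Besides the shell and the picture viewer there is one more tool, called after "Call:" as name(argument=value, ...), one argument or row to a line, values as JSON. arm_command: Moves the arm, as the interface text tells. Its arguments: {"type":"object","properties":{"commands":{"type":"array"},"grip":{"type":"number"},"squeeze":{"type":"number"}},"required":["commands"]}

```bash
ls; mkdir -p pics; python3 - <<'E'
from workcell import sensors, imaging, order, bot
import cv2
print(sensors.observe())
print(bot.tip_extent,[a for a in dir(bot) if a[0]!='_'])
for n in ("scene","top"):
    print(n,imaging.camera_info(n))
    cv2.imwrite(f"pics/{n}0.png",imaging.grab_frame(n)[:,:,::-1])
E
```

```text
pics
{'clock': 0.0, 'qpos': array([ 1.14578062,  0.52200914, -0.03631925,  1.60000683,  0.02121257,
        1.02110789, -0.11279792]), 'qd': array([-0.00098638, -0.00121165,  0.00122049,  0.00095533, -0.00241505,
        0.00150782, -0.00218043]), 'joint_efforts': array([-2.03723270e-03, -9.27117062e+01,  1.97877780e+00, -3.69928014e+01,
        1.77262130e-02,  8.31952697e-03,  3.34299637e-05]), 'position': array([ 0.21697819, -0.58577288,  0.23872928]), 'tool_rot': array([-1.48593196,  1.56965046,  2.010468  ]), 'force': array([ 0.91357663,  0.65847867, -0.04935704]), 'moment': array([0.02232892, 0.00905541, 0.0227401 ]), 'grip_width': 0.08527018939473174}
0.008 ['IKError', 'tip_extent']
scene {'fx': 528.8807108879923, 'fy': 528.8807108879923, 'cx': 318.9616698781444, 'cy': 246.8431194149913, 'origin': array([-0.23897009,  0.86849305,  0.65989473]), 'attitude': array([-2.04485613,  0.01603353, -2.42187277])}
top {'fx': 542.7199586371414, 'fy': 542.7199586371414, 'cx': 319.8652350356728, 'cy': 243.01467099384706, 'origin': array([ 0.42687771, -0.00628811,  1.29262348]), 'attitude': array([-3.03008138,  0.01930482, -1.57310648])}
```

View pics/scene0.png

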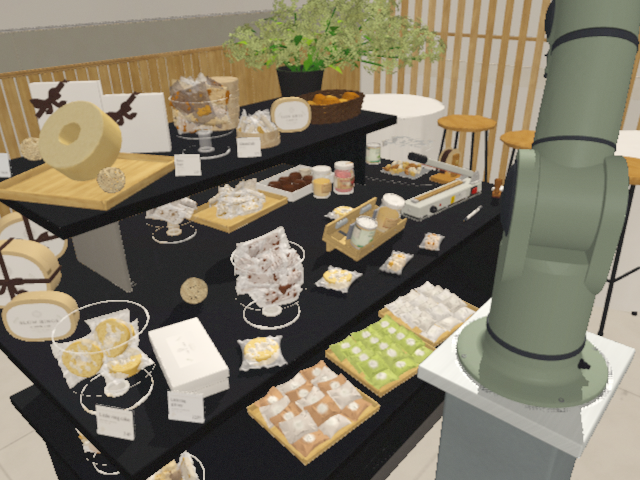

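View pics/top0.png

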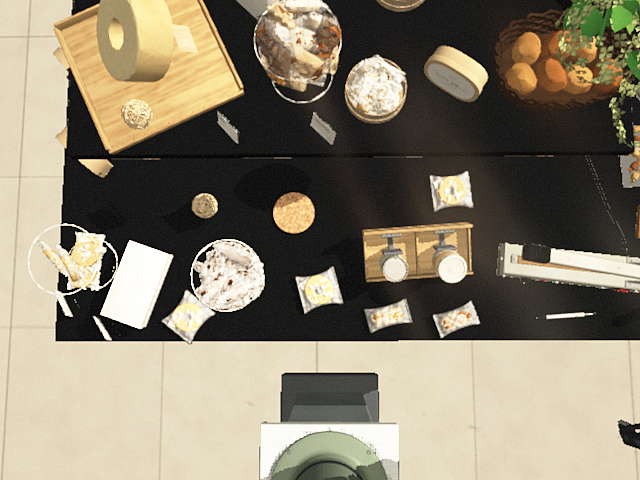

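The scene view shows the rack at about (365,225) with the jar and tin in it. In the top view the rack is at (362–475, 222–282), the coaster at (294,212), bars at (388,316) and (458,318), and a ring at (451,191). I'll enlarge these.

```bash
cat > h.py <<'E'
import numpy as np, cv2
from scipy.spatial.transform import Rotation as R
from workcell import sensors, imaging
def cam(n):
    c=imaging.camera_info(n); return c,R.from_euler('xyz',c['attitude']).as_matrix()
def ray(n,u,v):
    c,M=cam(n); d=M@np.array([(u-c['cx'])/c['fx'],(v-c['cy'])/c['fy'],1.]); return np.array(c['origin']),d
def atz(n,u,v,z):
    o,d=ray(n,u,v); return o+d*(z-o[2])/d[2]
def proj(n,P):
    c,M=cam(n); p=(np.atleast_2d(P)-c['origin'])@M; return np.c_[c['fx']*p[:,0]/p[:,2]+c['cx'],c['fy']*p[:,1]/p[:,2]+c['cy']]
def crop(src,out,x0,y0,x1,y1,s):
    im=cv2.imread(src)[y0:y1,x0:x1]; cv2.imwrite(out,cv2.resize(im,None,fx=s,fy=s,interpolation=cv2.INTER_CUBIC))
E
python3 - <<'E'
from h import *
crop("pics/top0.png","pics/topc.png",350,170,490,340,3.5) if 0 else crop("pics/top0.png","pics/topc.png",350,205,490,300,5)
crop("pics/scene0.png","pics/scenec.png",310,180,430,270,6)
print(atz('top',294,212,.006))
E
```

```text
[0.64632166 0.08022658 0.006     ]
```

View pics/topc.png

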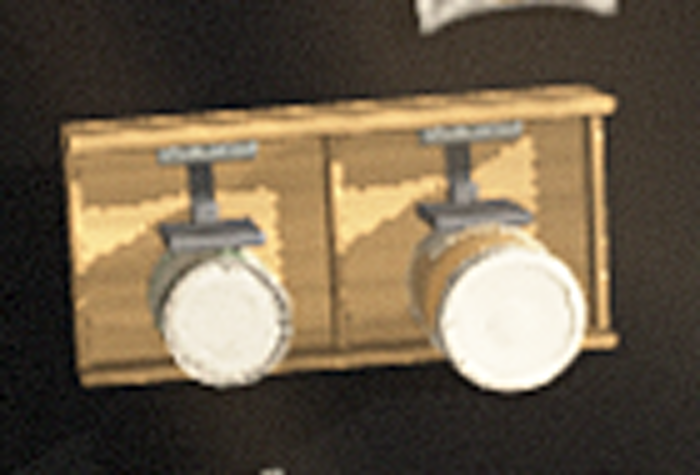

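View pics/scenec.png

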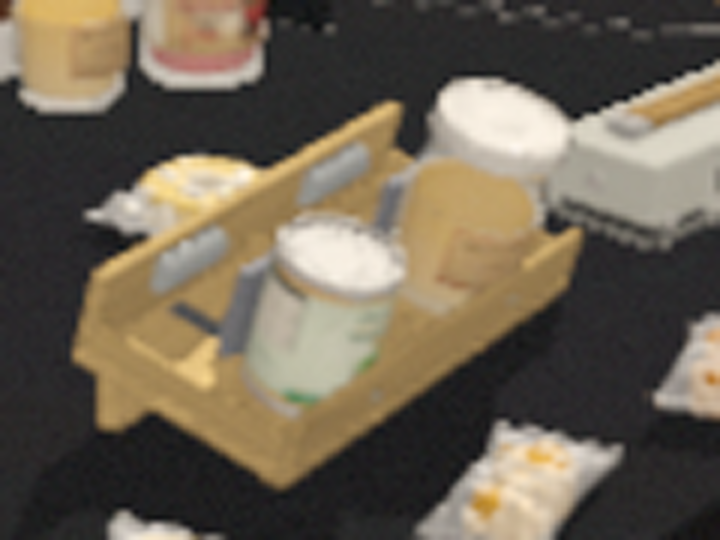

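```bash
cat >> h.py <<'E'
def deckT(p):  # x,y,z,yaw
    M=R.from_euler('z',p[3]).as_matrix()@R.from_euler('y',-0.26).as_matrix()
    return M,np.array(p[:3])
def d2w(p,P):
    M,t=deckT(p); return np.atleast_2d(P)@M.T+t
def box(x0,x1,y0,y1,z0,z1):
    V=np.array([[x,y,z] for x in(x0,x1) for y in(y0,y1) for z in(z0,z1)])/1000.
    E=[(i,j) for i in range(8) for j in range(i) if bin(i^j).count('1')==1]
    return V,E
def circ(c,r,z,n=40):
    a=np.linspace(0,2*np.pi,n); return np.c_[c[0]+r*np.cos(a),c[1]+r*np.sin(a),0*a+z]/1000.
def overlay(n,src,out,p,x0,y0,x1,y1,s,extra=()):
    im=cv2.imread(src)[y0:y1,x0:x1]; im=cv2.resize(im,None,fx=s,fy=s,interpolation=cv2.INTER_CUBIC)
    f=lambda W:((proj(n,W)-[x0,y0]+.5)*s-.5)
    for B in [(0,6,-123,123,0,28),(110,118,-123,123,0,40)]:
        V,E=box(*B); q=f(d2w(p,V))
        for i,j in E: cv2.line(im,tuple(map(int,q[i].round())),tuple(map(int,q[j].round())),(0,0,255),1)
    for W in extra:
        cv2.polylines(im,[f(W).round().astype(int)],False,(255,0,0),1)
    cv2.imwrite(out,im)
E
cat > fit.py <<'E'
from h import *
from scipy.optimize import least_squares
T=lambda u,v:((u+.5)/5-.5+350,(v+.5)/5-.5+205)
S=lambda u,v:((u+.5)/6-.5+310,(v+.5)/6-.5+180)
obs=[('top',T(82,384),(0,123,28)),('top',T(617,346),(0,-123,28)),
 ('scene',S(580,230),(0,-123,28)),('scene',S(400,102),(118,-123,40)),('scene',S(92,272),(118,123,40)),
 ('top',T(68,150),(110,123,40)),('top',T(617,112),(110,-123,40)),
 ('scene',S(290,438),(0,123,28))]
def res(p):
    return np.concatenate([(proj(n,d2w(p,np.array(P)/1000.))[0]-uv) for n,uv,P in obs])
r=least_squares(res,[.5,-.17,.04,-.07],loss='soft_l1')
print(r.x, r.fun.reshape(-1,2).round(2))
np.save('deck.npy',r.x)
p=r.x
ex=[d2w(p,circ((6+28.7,60),28.7,0)),d2w(p,circ((6+28.7,60),28.7,72)),d2w(p,circ((38,-60),32,97)),d2w(p,circ((38,-60),32,86))]
overlay('top','pics/top0.png','pics/ot.png',p,350,205,490,300,5.5,ex)
overlay('scene','pics/scene0.png','pics/os.png',p,310,180,430,270,6.5,ex)
E
python3 fit.py
```

```text
[ 0.49367441 -0.21129337  0.00797874  0.06365689] [[ 0.12 -0.26]
 [-0.29  0.21]
 [ 0.33  0.64]
 [-2.04  0.04]
 [-1.03  0.2 ]
 [ 0.62  0.14]
 [-0.15  0.33]
 [ 0.93 -1.84]]
```

View pics/ot.png

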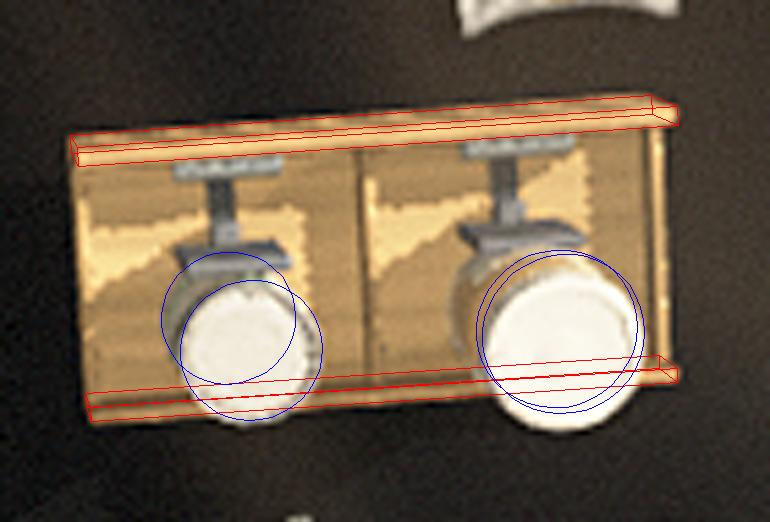

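View pics/os.png

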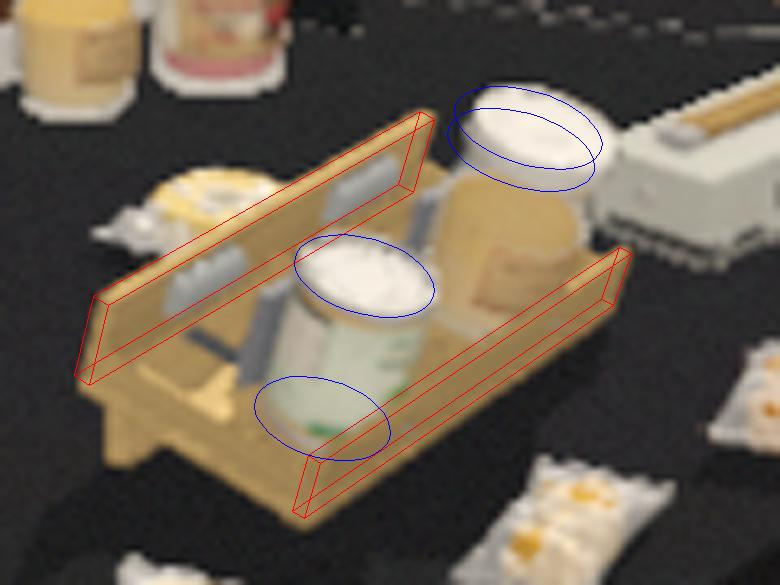

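```bash
python3 - <<'E'
from h import *
crop("pics/scene0.png","pics/sl.png",318,215,378,262,12)
crop("pics/scene0.png","pics/sr.png",360,190,420,235,12)
E
```

```text
(no output)
```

View pics/sl.png

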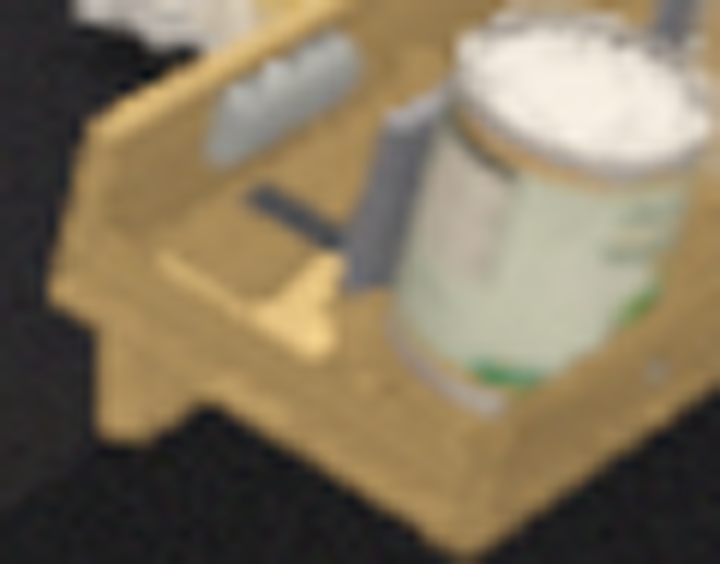

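View pics/sr.png

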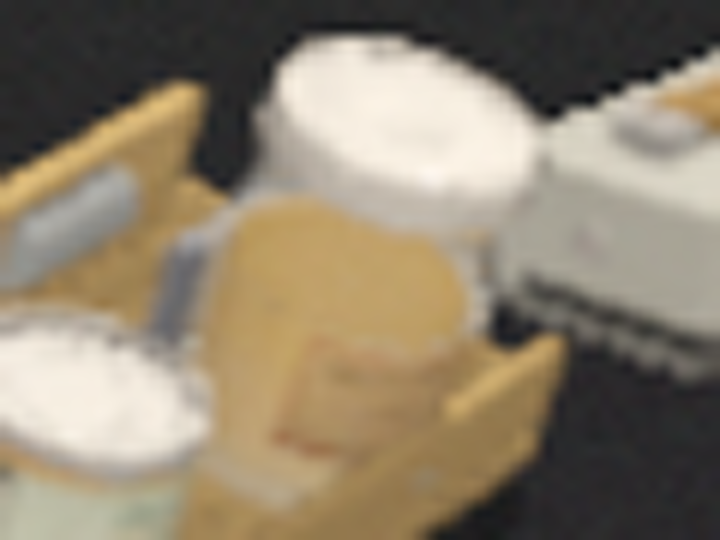

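```bash
python3 - <<'E'
s=open('fit.py').read()
a=s.index("obs=");b=s.index("def res")
s=s[:a]+"""A=lambda u,v:((u+.5)/12-.5+318,(v+.5)/12-.5+215)
B=lambda u,v:((u+.5)/12-.5+360,(v+.5)/12-.5+190)
obs=[('top',T(82,384),(0,123,28)),('top',T(617,346),(0,-123,28)),
 ('scene',B(568,343),(0,-123,28)),('scene',B(172,82),(118,-123,40)),('scene',B(205,90),(110,-123,40)),('scene',A(90,130),(118,123,40)),
 ('top',T(68,150),(110,123,40)),('top',T(617,112),(110,-123,40)),
 ('scene',A(503,412),(0,123,28))]
"""+s[b:]
open('fit.py','w').write(s)
E
python3 fit.py; python3 - <<'E'
from h import *
p=np.load('deck.npy'); print(proj('top',d2w(p,[.0347,.06,.072])),proj('scene',d2w(p,[.0347,.06,.072])),proj('top',d2w(p,[.038,-.06,.097])),proj('scene',d2w(p,[.038,-.06,.097])))
# residual dp per mm
print(d2w(p,[[.0347,.06,.036],[.038,-.06,.0485]]))
M,t=deckT(p);print(M)
E
```

```text
[ 0.49325978 -0.21145182  0.00988815  0.06861906] [[ 0.28  0.15]
 [-0.01  0.08]
 [-0.28 -0.21]
 [ 0.23 -0.33]
 [-0.3   0.22]
 [-0.93 -0.77]
 [ 0.56  0.5 ]
 [-0.09  0.14]
 [-0.22  1.29]]
[[395.38513872 268.5461062 ]] [[365.82631911 221.26311714]] [[452.21174146 265.30029514]] [[390.86076629 198.42888929]]
[[ 0.51336756 -0.14992834  0.05359889]
 [ 0.52157103 -0.26964761  0.06652713]]
[[ 0.96411571 -0.06856523 -0.25647555]
 [ 0.06626075  0.99764664 -0.01762679]
 [ 0.25708055  0.          0.96638998]]
```

View pics/os.png

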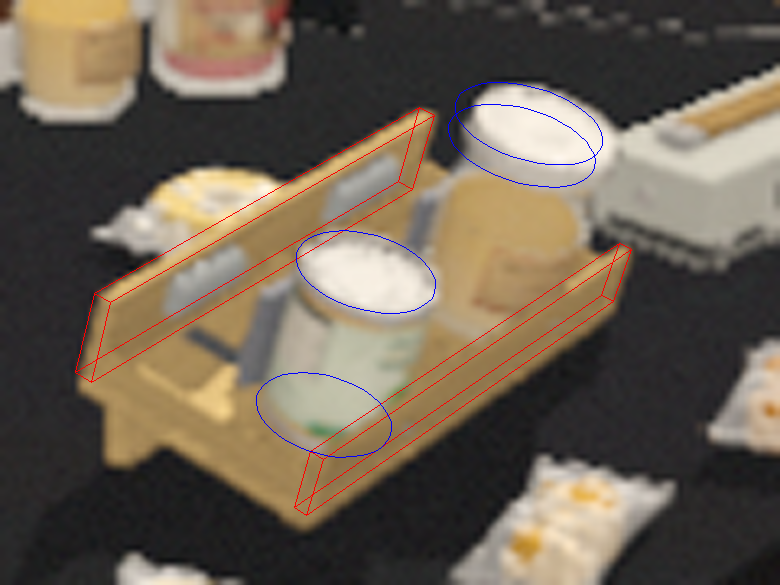

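```bash
cat >> h.py <<'E'
def mv(target,yaw=None):
    """shift in tool cm (and twist) from now to TCP target; yaw= wanted world dir of jaw axis"""
    s=sensors.observe(); M=R.from_euler('xyz',s['tool_rot']).as_matrix()
    d=M.T@(np.array(target)-s['position'])*100
    tw=None
    if yaw is not None:
        w=M.T@np.array([np.cos(yaw+np.pi/2),np.sin(yaw+np.pi/2),0]); tw=np.arctan2(w[2],w[1]); tw=(tw+np.pi/2)%np.pi-np.pi/2
    print('t',round(s['clock'],2),'pos',s['position'].round(4),'rot',s['tool_rot'].round(3),'F',s['force'].round(1),'w',round(s['grip_width'],4),'q7',s['qpos'][6].round(2)); print('shift cm',d.round(2),'twist',tw)
E
python3 - <<'E'
from h import *
p=np.load('deck.npy')
s=sensors.observe();print(R.from_euler('xyz',s['tool_rot']).as_matrix().round(3))
g=d2w(p,[.0347,.06,.048])[0]; print('tin grasp',g)
mv(g+[0,0,.13],p[3]); mv(g-[0,0,.011],p[3])
j=d2w(p,[.038-.005,-.06,.070])[0]; print('jar grasp',j)
# shelf edge: height match
for z in (.1,.15,.2,.25,.3): print(z,atz('top',400,156,z).round(3),atz('top',294,156,z).round(3),proj('scene',atz('top',400,156,z)).round(0),proj('scene',atz('top',294,156,z)).round(0))
print(atz('top',265,275,.1),atz('top',228,240,.2), atz('top',388,316,.02),atz('top',451,191,.02))
E
```

```text
[[-0.     0.347 -0.938]
 [ 0.001 -0.938 -0.347]
 [-1.    -0.001  0.   ]]
tin grasp [ 0.51028986 -0.15013986  0.06519557]
t 0.1 pos [ 0.217  -0.5858  0.2388] rot [-1.523  1.57   1.974] F [-0.4  0.4 -0.7] w 0.0854 q7 -0.11
shift cm [  4.39 -30.66 -42.64] twist 0.2861389487371073
t 0.1 pos [ 0.217  -0.5858  0.2388] rot [-1.523  1.57   1.974] F [-0.4  0.4 -0.7] w 0.0854 q7 -0.11
shift cm [ 18.49 -30.65 -42.64] twist 0.2861389487371073
jar grasp [ 0.51123622 -0.27035789  0.08601911]
0.1 [ 0.756 -0.164  0.1  ] [0.758 0.074 0.1  ] [[299. 193.]] [[235. 219.]]
0.15 [ 0.742 -0.157  0.15 ] [0.744 0.071 0.15 ] [[300. 179.]] [[238. 202.]]
0.2 [ 0.729 -0.151  0.2  ] [0.73  0.068 0.2  ] [[301. 163.]] [[241. 185.]]
0.25 [ 0.715 -0.144  0.25 ] [0.716 0.064 0.25 ] [[303. 147.]] [[244. 166.]]
0.3 [ 0.701 -0.138  0.3  ] [0.703 0.061 0.3  ] [[305. 130.]] [[248. 147.]]
[0.49018709 0.13739702 0.1       ] [0.55630267 0.20141153 0.2       ] [ 0.39841646 -0.13971377  0.02      ] [ 0.69234257 -0.29374641  0.02      ]
```

Call:
arm_command(
  commands=[
    {"dx": 1,"dy": -8,"dz": -11,"twist": 0.1},
    {"dx": 2,"dy": -15,"dz": -21,"twist": 0.2},
    {"dx": 3,"dy": -23,"dz": -32,"twist": 0.286},
    {"dx": 4,"dy": -30.7,"dz": -42.6,"twist": 0.286},
    {"dx": 4,"dy": -30.7,"dz": -42.6,"twist": 0.286},
    {"dx": 4,"dy": -30.7,"dz": -42.6,"twist": 0.286},
    {"dx": 4,"dy": -30.7,"dz": -42.6,"twist": 0.286},
    {"dx": 4,"dy": -30.7,"dz": -42.6,"twist": 0.286},
    {"dx": 4,"dy": -30.7,"dz": -42.6,"twist": 0.286},
    {"dx": 4,"dy": -30.7,"dz": -42.6,"twist": 0.286},
    {"dx": 4,"dy": -30.7,"dz": -42.6,"twist": 0.286},
    {"dx": 4,"dy": -30.7,"dz": -42.6,"twist": 0.286},
  ],
  grip=-1,
  squeeze=25,
)

```text
clock: 1.1
position: [0.4955, -0.1702, 0.2009]
tool_rot: [-1.032, 1.57, 2.178]
force: [1.3, -1.3, 0.9]
grip_width: 0.0853
```

```bash
python3 - <<'E'
from h import *
p=np.load('deck.npy')
g=d2w(p,[.0347,.06,.048])[0]
mv(g-[0,0,.011],p[3])
E
```

```text
t 1.1 pos [ 0.4955 -0.1702  0.2009] rot [-1.032  1.57   2.178] F [ 1.3 -1.3  0.9] w 0.0853 q7 -1.33
shift cm [14.67 -1.88 -1.62] twist 0.00014096725170720248
```

Call:
arm_command(
  commands=[
    {"dx": 0.5,"dy": -1.9,"dz": -1.6},
    {"dx": 2,"dy": -1.9,"dz": -1.6},
    {"dx": 5,"dy": -1.9,"dz": -1.6},
    {"dx": 8,"dy": -1.9,"dz": -1.6},
    {"dx": 8,"dy": -1.9,"dz": -1.6},
    {"dx": 8,"dy": -1.9,"dz": -1.6},
  ],
)

```text
validation failed for argument at $.co...
```

```bash
python3 - <<'E'
from h import *
p=np.load('deck.npy')
g=d2w(p,[.0347,.06,.048])[0]
mv(g-[0,0,.011],p[3])
cv2.imwrite("pics/top1.png",imaging.grab_frame('top')[:,:,::-1]);cv2.imwrite("pics/scene1.png",imaging.grab_frame('scene')[:,:,::-1])
crop("pics/scene1.png","pics/s1.png",300,130,440,270,4)
E
```

```text
t 1.1 pos [ 0.4955 -0.1702  0.2009] rot [-1.032  1.57   2.178] F [ 1.3 -1.3  0.9] w 0.0853 q7 -1.33
shift cm [14.67 -1.88 -1.62] twist 0.00014096725170720248
```

View pics/s1.png

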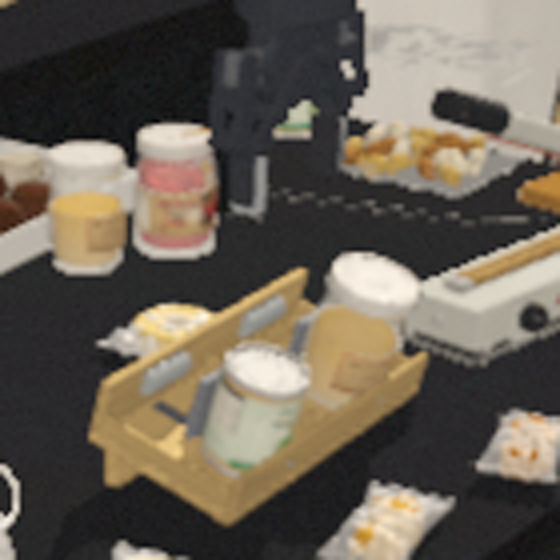

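View pics/top1.png

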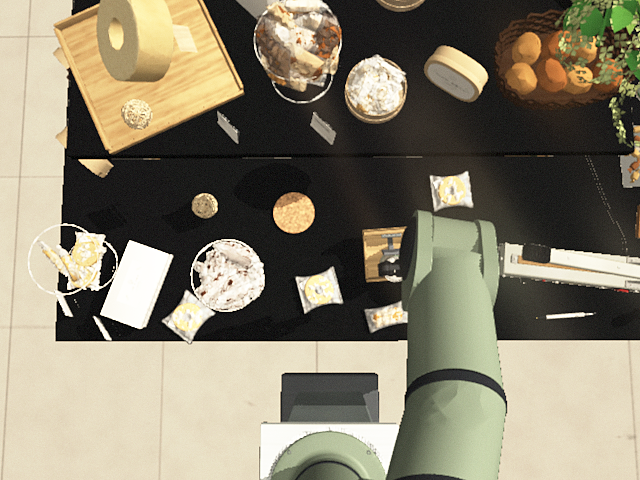

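The arm is still above the rack and nothing has moved. The call was refused, probably because the rows left out "twist", so I'll include every key.

Call:
arm_command(
  commands=[
    {"dx": 0.5,"dy": -1.9,"dz": -1.6,"twist": 0},
    {"dx": 2,"dy": -1.9,"dz": -1.6,"twist": 0},
    {"dx": 5,"dy": -1.9,"dz": -1.6,"twist": 0},
    {"dx": 8,"dy": -1.9,"dz": -1.6,"twist": 0},
    {"dx": 8,"dy": -1.9,"dz": -1.6,"twist": 0},
    {"dx": 8,"dy": -1.9,"dz": -1.6,"twist": 0},
  ],
)

```text
clock: 1.7
position: [0.5117, -0.1451, 0.12]
tool_rot: [-1.063, 1.566, 2.156]
force: [0.9, -0.2, 0.3]
grip_width: 0.0854
```

```bash
python3 - <<'E'
from h import *
p=np.load('deck.npy')
g=d2w(p,[.0347,.06,.048])[0]
mv(g-[0,0,.011],p[3])
cv2.imwrite("pics/scene2.png",imaging.grab_frame('scene')[:,:,::-1])
crop("pics/scene2.png","pics/s2.png",300,130,440,270,4)
E
```

```text
t 1.7 pos [ 0.5117 -0.1451  0.12  ] rot [-1.063  1.566  2.156] F [ 0.9 -0.2  0.3] w 0.0854 q7 -1.4
shift cm [6.58 0.52 0.16] twist 0.008607098752879239
```

View pics/s2.png

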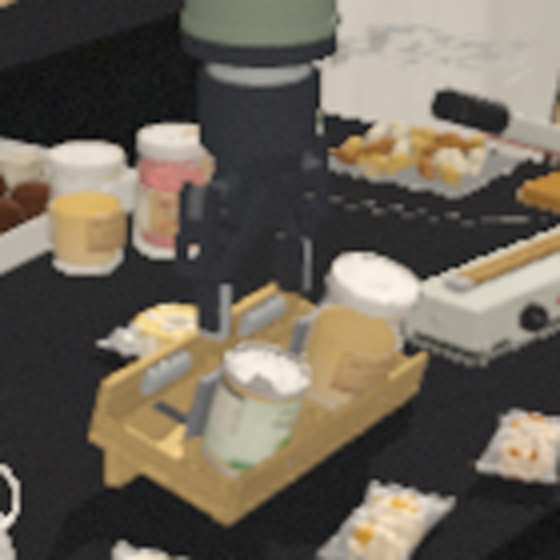

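The fingers are above the tin, one on each side, at crop (220,310) and (305,265). Next I go down.

Call:
arm_command(
  commands=[
    {"dx": 1,"dy": 0.5,"dz": 0.15,"twist": 0},
    {"dx": 3,"dy": 0.5,"dz": 0.15,"twist": 0},
    {"dx": 5,"dy": 0.5,"dz": 0.15,"twist": 0},
    {"dx": 6.6,"dy": 0.5,"dz": 0.15,"twist": 0},
    {"dx": 6.6,"dy": 0.5,"dz": 0.15,"twist": 0},
    {"dx": 6.6,"dy": 0.5,"dz": 0.15,"twist": 0},
  ],
)

```text
clock: 2.25
position: [0.5116, -0.1506, 0.0559]
tool_rot: [-1.612, 1.567, 1.606]
force: [-0.1, 0.4, 0.2]
grip_width: 0.0852
```

```bash
python3 - <<'E'
from h import *
p=np.load('deck.npy')
g=d2w(p,[.0347,.06,.048])[0]
mv(g-[0,0,.011],p[3])
cv2.imwrite("pics/scene3.png",imaging.grab_frame('scene')[:,:,::-1])
crop("pics/scene3.png","pics/s3.png",300,160,420,270,5)
E
```

```text
t 2.25 pos [ 0.5116 -0.1506  0.0559] rot [-1.612  1.567  1.606] F [-0.1  0.4  0.2] w 0.0852 q7 -1.4
shift cm [ 0.17 -0.06  0.13] twist 0.008009618456317202
```

View pics/s3.png

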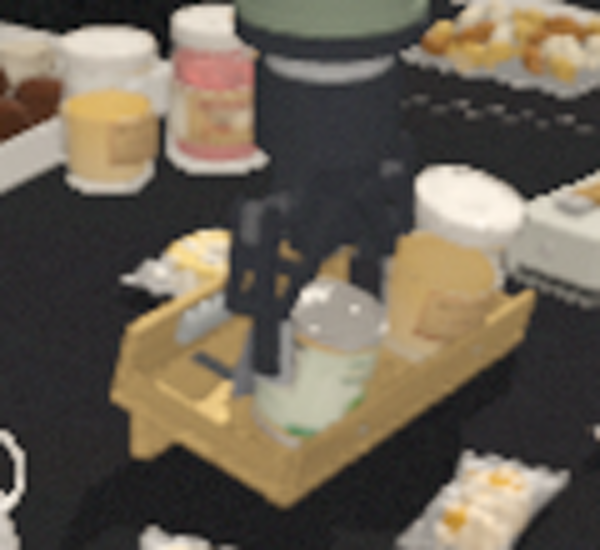

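The left finger is beside the tin at crop (268,350). I'll close.

Call:
arm_command(
  commands=[
    {"dx": 0.1,"dy": 0,"dz": 0.1,"twist": 0},
    {"dx": 0.1,"dy": 0,"dz": 0.1,"twist": 0},
    {"dx": 0.1,"dy": 0,"dz": 0.1,"twist": 0},
    {"dx": 0.1,"dy": 0,"dz": 0.1,"twist": 0},
    {"dx": 0.1,"dy": 0,"dz": 0.1,"twist": 0},
    {"dx": 0.1,"dy": 0,"dz": 0.1,"twist": 0},
    {"dx": 0.1,"dy": 0,"dz": 0.1,"twist": 0},
    {"dx": 0.1,"dy": 0,"dz": 0.1,"twist": 0},
  ],
  grip=1,
  squeeze=25,
)

```text
clock: 2.97
position: [0.5116, -0.1507, 0.0566]
tool_rot: [-2.379, 1.567, 0.839]
force: [-1.5, 1.5, 12.3]
grip_width: 0.0569
```

```bash
python3 - <<'E'
from h import *
p=np.load('deck.npy')
g=sensors.observe()['position']
M,_=deckT(p)
mv(g+M[:,2]*.01,p[3]);mv(g+M[:,2]*.065,p[3])
E
```

```text
t 2.97 pos [ 0.5116 -0.1507  0.0566] rot [-2.379  1.567  0.839] F [-1.5  1.5 12.3] w 0.0569 q7 -1.4
shift cm [-0.97 -0.    0.25] twist 0.00811838352200267
t 2.97 pos [ 0.5116 -0.1507  0.0566] rot [-2.379  1.567  0.839] F [-1.5  1.5 12.3] w 0.0569 q7 -1.4
shift cm [-6.29 -0.03  1.65] twist 0.00811838352200267
```

Gripped: the opening is 56.9 mm against the 57.4 mm tin. I'll lift square to the deck.

Call:
arm_command(
  commands=[
    {"dx": -0.5,"dy": 0,"dz": 0.13,"twist": 0},
    {"dx": -1.2,"dy": 0,"dz": 0.3,"twist": 0},
    {"dx": -2.0,"dy": 0,"dz": 0.5,"twist": 0},
    {"dx": -3.0,"dy": 0,"dz": 0.8,"twist": 0},
    {"dx": -4.0,"dy": 0,"dz": 1.05,"twist": 0},
    {"dx": -5.0,"dy": 0,"dz": 1.3,"twist": 0},
    {"dx": -6.0,"dy": 0,"dz": 1.6,"twist": 0},
    {"dx": -7.0,"dy": 0,"dz": 1.8,"twist": 0},
    {"dx": -8.0,"dy": 0,"dz": 2.1,"twist": 0},
    {"dx": -8.0,"dy": 0,"dz": 2.1,"twist": 0},
    {"dx": -8.0,"dy": 0,"dz": 2.1,"twist": 0},
  ],
)

```text
clock: 3.88
position: [0.4907, -0.1527, 0.1372]
tool_rot: [-2.625, 1.566, 0.593]
force: [0.0, -0.3, -1.6]
grip_width: 0.0565
```

```bash
python3 - <<'E'
from h import *
p=np.load('deck.npy')
mv([.632,.080,.16],0)
cv2.imwrite("pics/scene4.png",imaging.grab_frame('scene')[:,:,::-1])
crop("pics/scene4.png","pics/s4.png",300,130,440,270,5)
E
```

```text
t 3.88 pos [ 0.4907 -0.1527  0.1372] rot [-2.625  1.566  0.593] F [ 0.  -0.3 -1.6] w 0.0565 q7 -1.37
shift cm [ -2.17 -22.13 -15.88] twist 0.07653003015936077
```

View pics/s4.png

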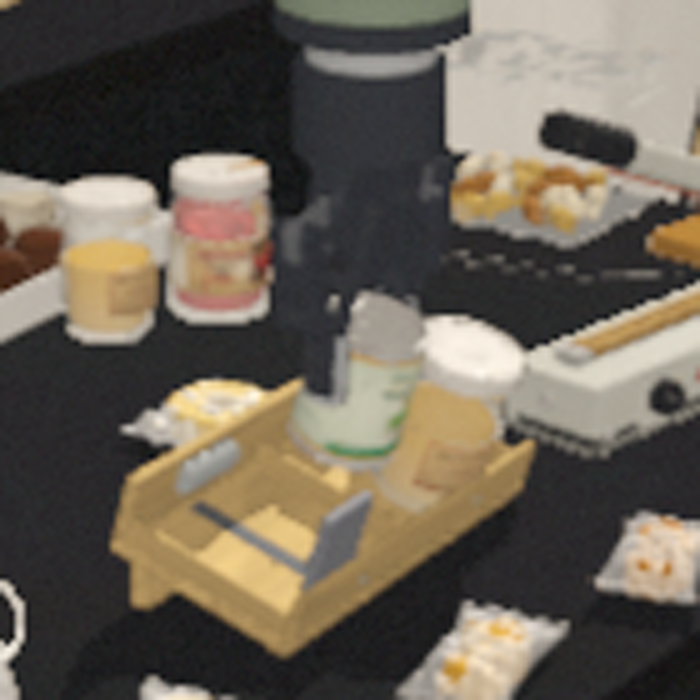

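The tin is out and held, and the left pusher has sprung forward (crop 340,540). I'll carry the tin over to the coaster.

Call:
arm_command(
  commands=[
    {"dx": -1,"dy": -1,"dz": -0.7,"twist": 0},
    {"dx": -2,"dy": -3,"dz": -2,"twist": 0},
    {"dx": -2.2,"dy": -5.5,"dz": -4,"twist": 0},
    {"dx": -2.2,"dy": -8,"dz": -5.7,"twist": 0},
    {"dx": -2.2,"dy": -10.5,"dz": -7.5,"twist": 0},
    {"dx": -2.2,"dy": -13,"dz": -9.3,"twist": 0},
    {"dx": -2.2,"dy": -15.5,"dz": -11.1,"twist": 0},
    {"dx": -2.2,"dy": -18,"dz": -12.9,"twist": 0},
    {"dx": -2.2,"dy": -20,"dz": -14.4,"twist": 0},
    {"dx": -2.2,"dy": -21.5,"dz": -15.5,"twist": 0},
    {"dx": -2.2,"dy": -22.1,"dz": -15.9,"twist": 0},
    {"dx": -2.2,"dy": -22.1,"dz": -15.9,"twist": 0},
  ],
)

```text
clock: 4.93
position: [0.6321, 0.0818, 0.1586]
tool_rot: [-2.163, 1.567, 1.058]
force: [0.4, -1.2, -1.4]
grip_width: 0.0565
```

```bash
python3 - <<'E'
from h import *
p=np.load('deck.npy')
mv([.634,.080,.055],p[3])
cv2.imwrite("pics/scene5.png",imaging.grab_frame('scene')[:,:,::-1])
cv2.imwrite("pics/top5.png",imaging.grab_frame('top')[:,:,::-1])
crop("pics/scene5.png","pics/s5.png",190,130,350,250,5)
crop("pics/top5.png","pics/t5.png",200,130,400,300,4)
E
```

```text
t 4.93 pos [0.6321 0.0818 0.1586] rot [-2.163  1.567  1.058] F [ 0.4 -1.2 -1.4] w 0.0565 q7 -1.78
shift cm [10.36  0.22 -0.15] twist 0.010361776983440318
```

View pics/s5.png

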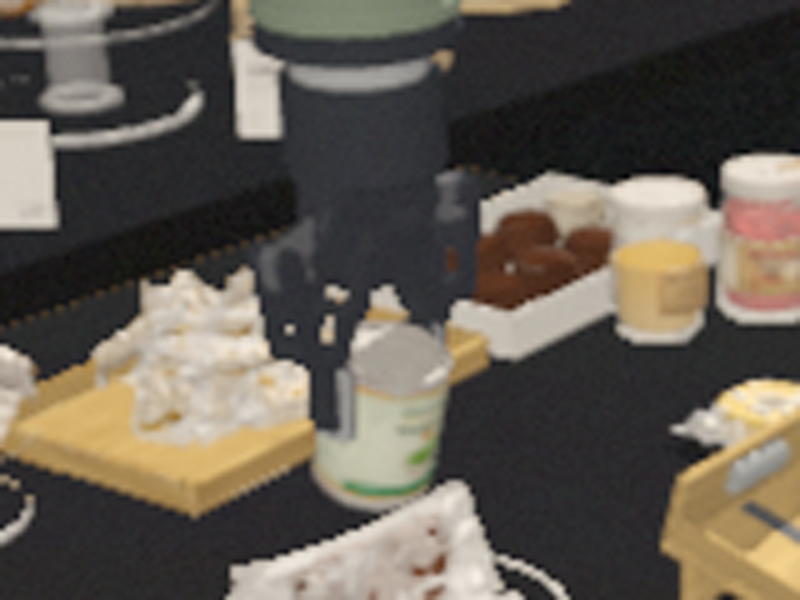

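View pics/t5.png

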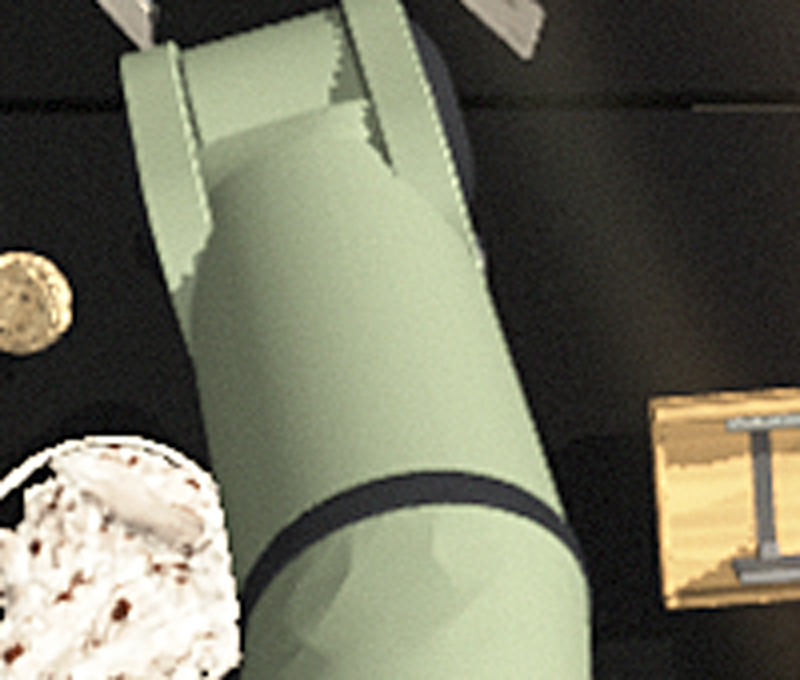

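The tin hangs nearly upright over the coaster, and the arm clears the shelf and the meringue stand. I'll lower it and watch the force.

Call:
arm_command(
  commands=[
    {"dx": 1,"dy": 0.2,"dz": -0.15,"twist": 0},
    {"dx": 3,"dy": 0.2,"dz": -0.15,"twist": 0},
    {"dx": 5,"dy": 0.2,"dz": -0.15,"twist": 0},
    {"dx": 7,"dy": 0.2,"dz": -0.15,"twist": 0},
    {"dx": 8.5,"dy": 0.2,"dz": -0.15,"twist": 0},
    {"dx": 9.2,"dy": 0.2,"dz": -0.15,"twist": 0},
    {"dx": 9.6,"dy": 0.2,"dz": -0.15,"twist": 0},
    {"dx": 9.6,"dy": 0.2,"dz": -0.15,"twist": 0},
  ],
)

```text
clock: 5.7
position: [0.633, 0.0764, 0.0624]
tool_rot: [-2.157, 1.569, 1.06]
force: [-1.0, -0.2, -1.8]
grip_width: 0.0569
```

```bash
python3 - <<'E'
from h import *
p=np.load('deck.npy')
mv([.634,.080,.043],p[3])
cv2.imwrite("pics/scene6.png",imaging.grab_frame('scene')[:,:,::-1])
crop("pics/scene6.png","pics/s6.png",220,150,320,270,6)
E
```

```text
t 5.7 pos [0.633  0.0764 0.0624] rot [-2.157  1.569  1.06 ] F [-1.  -0.2 -1.8] w 0.0569 q7 -1.79
shift cm [ 1.94 -0.35 -0.13] twist 0.006886543386075417
```

View pics/s6.png

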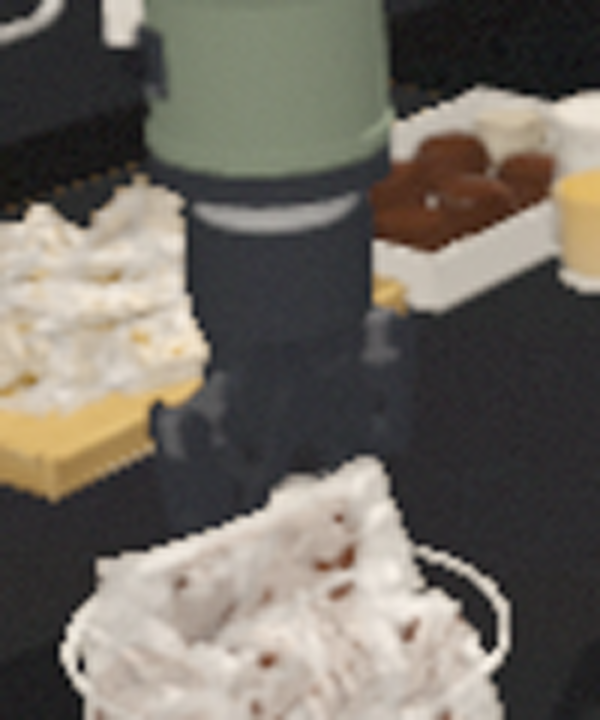

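The meringue stand hides the coaster in this view, so I'll go by force from here, in small steps.

Call:
arm_command(
  commands=[
    {"dx": 0.3,"dy": -0.2,"dz": -0.1,"twist": 0},
    {"dx": 0.6,"dy": -0.3,"dz": -0.1,"twist": 0},
    {"dx": 0.9,"dy": -0.3,"dz": -0.1,"twist": 0},
    {"dx": 1.2,"dy": -0.3,"dz": -0.1,"twist": 0},
    {"dx": 1.2,"dy": -0.3,"dz": -0.1,"twist": 0},
  ],
)

```text
clock: 6.17
position: [0.6343, 0.08, 0.0509]
tool_rot: [-2.44, 1.568, 0.777]
force: [0.9, 0.3, -1.3]
grip_width: 0.0564
```

Call:
arm_command(
  commands=[
    {"dx": 0.2,"dy": 0,"dz": 0,"twist": 0},
    {"dx": 0.4,"dy": 0,"dz": 0,"twist": 0},
    {"dx": 0.4,"dy": 0,"dz": 0,"twist": 0},
  ],
)

```text
clock: 6.42
position: [0.6366, 0.0803, 0.0489]
tool_rot: [-2.832, 1.563, 0.385]
force: [1.8, 0.0, 20.5]
grip_width: 0.0566
```

Contact came early, so the tin is still tilted about 0.2 rad and resting on its near edge. I'll lower the squeeze and press gently to swing it flat.

Call:
arm_command(
  commands=[
    {"dx": 0,"dy": 0,"dz": 0,"twist": 0},
    {"dx": 0.1,"dy": 0,"dz": 0,"twist": 0},
    {"dx": 0.2,"dy": 0,"dz": 0,"twist": 0},
    {"dx": 0.2,"dy": 0,"dz": 0,"twist": 0},
  ],
  squeeze=20,
)

```text
clock: 6.75
position: [0.6385, 0.0804, 0.0486]
tool_rot: [-2.923, 1.559, 0.294]
force: [1.0, -0.9, 21.9]
grip_width: 0.0566
```

Call:
arm_command(
  commands=[
    {"dx": 0.1,"dy": 0,"dz": -0.2,"twist": 0},
    {"dx": 0.2,"dy": 0,"dz": -0.4,"twist": 0},
    {"dx": 0.3,"dy": 0,"dz": -0.6,"twist": 0},
    {"dx": 0.4,"dy": 0,"dz": -0.8,"twist": 0},
    {"dx": 0.4,"dy": 0,"dz": -0.8,"twist": 0},
  ],
)

```text
clock: 7.17
position: [0.6471, 0.081, 0.0452]
tool_rot: [-2.94, 1.558, 0.277]
force: [0.6, 0.1, 10.6]
grip_width: 0.0564
```

```bash
python3 - <<'E'
from h import *
p=np.load('deck.npy')
mv([.634,.080,.043],p[3])
cv2.imwrite("pics/scene7.png",imaging.grab_frame('scene')[:,:,::-1])
crop("pics/scene7.png","pics/s7.png",220,150,320,270,6)
E
```

```text
t 7.17 pos [0.6471 0.081  0.0452] rot [-2.94   1.558  0.277] F [ 0.6  0.1 10.6] w 0.0564 q7 -1.79
shift cm [0.2  0.   1.32] twist 0.006645906801408419
```

View pics/s7.png

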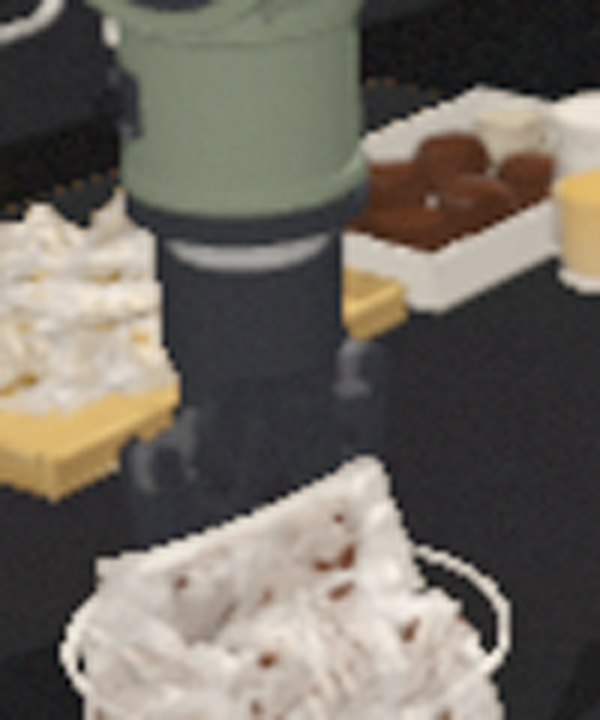

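Call:
arm_command(
  commands=[
    {"dx": 0.1,"dy": 0,"dz": 0.0,"twist": 0},
    {"dx": 0.3,"dy": 0,"dz": -0.1,"twist": 0},
    {"dx": 0.4,"dy": 0,"dz": -0.1,"twist": 0},
    {"dx": 0.4,"dy": 0,"dz": -0.1,"twist": 0},
  ],
)

```text
clock: 7.55
position: [0.6502, 0.0813, 0.0429]
tool_rot: [-2.97, 1.554, 0.247]
force: [4.2, -0.2, 17.9]
grip_width: 0.0568
```

Call:
arm_command(
  commands=[
    {"dx": 0,"dy": 0,"dz": 0,"twist": 0},
    {"dx": 0,"dy": 0,"dz": 0,"twist": 0},
    {"dx": 0,"dy": 0,"dz": 0,"twist": 0},
    {"dx": 0,"dy": 0,"dz": 0,"twist": 0},
    {"dx": 0,"dy": 0,"dz": 0,"twist": 0},
    {"dx": 0,"dy": 0,"dz": 0,"twist": 0},
  ],
  grip=-0.5,
)

```text
clock: 8.05
position: [0.65, 0.0813, 0.0427]
tool_rot: [-2.968, 1.554, 0.249]
force: [0.3, 0.8, -0.6]
grip_width: 0.064
```

Call:
arm_command(
  commands=[
    {"dx": 0,"dy": 0,"dz": 0,"twist": 0},
    {"dx": 0,"dy": 0,"dz": 0,"twist": 0},
    {"dx": 0,"dy": 0,"dz": 0,"twist": 0},
    {"dx": 0,"dy": 0,"dz": 0,"twist": 0},
  ],
  grip=-1,
)

```text
clock: 8.38
position: [0.65, 0.0813, 0.0427]
tool_rot: [-2.968, 1.554, 0.249]
force: [-0.1, -0.4, 0.6]
grip_width: 0.0854
```

Call:
arm_command(
  commands=[
    {"dx": -1,"dy": 0,"dz": 0,"twist": 0},
    {"dx": -4,"dy": 0,"dz": 0,"twist": 0},
    {"dx": -7,"dy": 0,"dz": 0,"twist": 0},
    {"dx": -10,"dy": 0,"dz": 0.3,"twist": 0},
    {"dx": -13,"dy": 2,"dz": 2,"twist": 0},
    {"dx": -14,"dy": 5,"dz": 3,"twist": 0},
    {"dx": -14,"dy": 9,"dz": 4,"twist": 0},
    {"dx": -14,"dy": 13,"dz": 5,"twist": 0},
    {"dx": -14,"dy": 17,"dz": 6,"twist": 0},
    {"dx": -14,"dy": 20,"dz": 8,"twist": 0},
    {"dx": -14,"dy": 20,"dz": 8,"twist": 0},
  ],
)

```text
clock: 9.3
position: [0.5798, -0.1326, 0.1815]
tool_rot: [3.112, 1.556, 0.037]
force: [-0.3, -1.6, -0.3]
grip_width: 0.0854
```

```bash
python3 - <<'E'
from h import *
p=np.load('deck.npy')
g=d2w(p,[.033,-.06,.070])[0]; print(g)
mv(g-[0,0,.011],p[3])
cv2.imwrite("pics/top8.png",imaging.grab_frame('top')[:,:,::-1])
cv2.imwrite("pics/scene8.png",imaging.grab_frame('scene')[:,:,::-1])
crop("pics/top8.png","pics/t8.png",240,160,480,340,3.3)
E
```

```text
[ 0.51123622 -0.27035789  0.08601911]
t 9.3 pos [ 0.5798 -0.1326  0.1815] rot [3.112 1.556 0.037] F [-0.3 -1.6 -0.3] w 0.0854 q7 -1.43
shift cm [10.53 13.28  7.92] twist -0.0019020969893874806
```

View pics/t8.png

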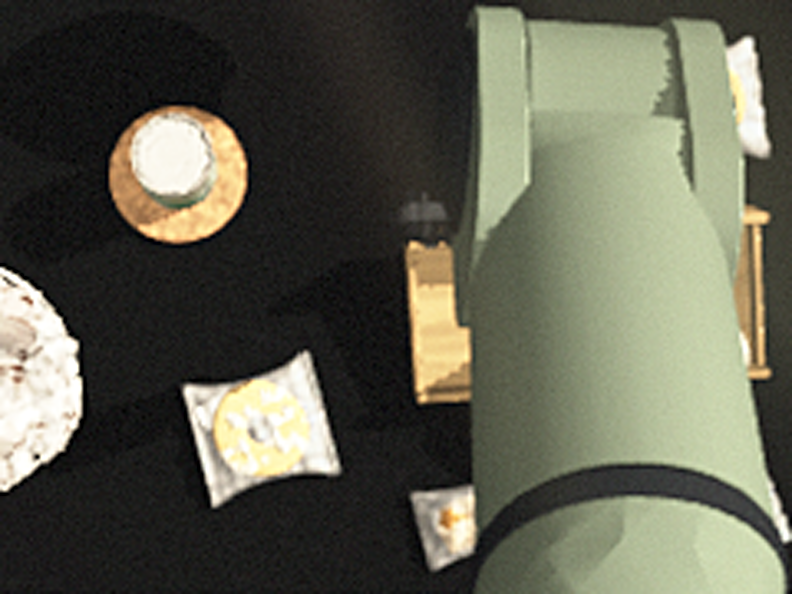

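View pics/scene8.png

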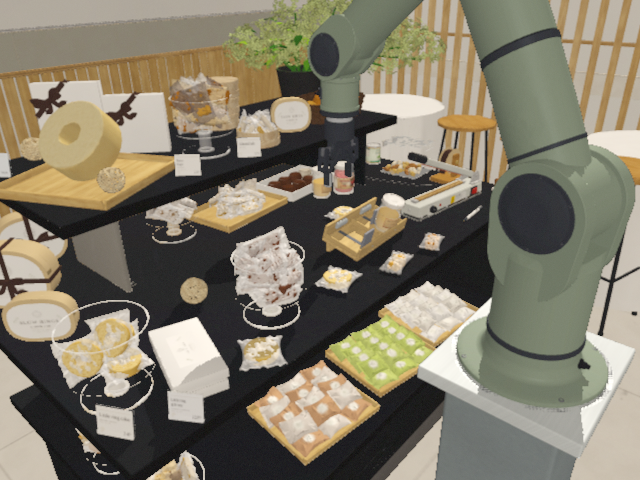

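The tin stands on the coaster, with its top at crop (171,154) and the coaster at (178,175). I'll check the offset.

```bash
python3 - <<'E'
from h import *
T=lambda u,v:((u+.5)/3.3-.5+240,(v+.5)/3.3-.5+160)
print(atz('top',*T(172,155),.078),atz('top',*T(178,174),.006))
E
```

```text
[0.64644514 0.08048778 0.078     ] [0.64540517 0.08120811 0.006     ]
```

```bash
python3 - <<'E'
from h import *
p=np.load('deck.npy');M,t=deckT(p)
w=atz('top',452,268.2,.112); print(w,(w-t)@M)
# scene lid centre sr crop approx (407,112)
q=proj('scene',w); print(q, ((407+.5)/12-.5+360,(112+.5)/12-.5+190))
E
```

```text
[ 0.50293522 -0.27017393  0.112     ] [ 0.03168824 -0.05924731  0.09723343]
[[392.65591757 199.47503692]] (393.4583333333333, 198.875)
```

Call:
arm_command(
  commands=[
    {"dx": 0,"dy": 3,"dz": 2,"twist": 0},
    {"dx": 0,"dy": 6,"dz": 4,"twist": 0},
    {"dx": 0,"dy": 9,"dz": 5.5,"twist": 0},
    {"dx": 0,"dy": 12,"dz": 7.5,"twist": 0},
    {"dx": 0,"dy": 13.3,"dz": 7.9,"twist": 0},
    {"dx": 1,"dy": 13.3,"dz": 7.9,"twist": 0},
    {"dx": 3,"dy": 13.3,"dz": 7.9,"twist": 0},
    {"dx": 4,"dy": 13.3,"dz": 7.9,"twist": 0},
    {"dx": 4,"dy": 13.3,"dz": 7.9,"twist": 0},
    {"dx": 4,"dy": 13.3,"dz": 7.9,"twist": 0},
  ],
)

```text
clock: 10.23
position: [0.5145, -0.2631, 0.1397]
tool_rot: [-2.937, 1.554, 0.279]
force: [0.2, -0.2, -0.2]
grip_width: 0.0852
```

```bash
python3 - <<'E'
from h import *
p=np.load('deck.npy')
g=d2w(p,[.034,-.06,.068])[0]; print(g)
mv(g-[0,0,.011],p[3])
cv2.imwrite("pics/scene9.png",imaging.grab_frame('scene')[:,:,::-1])
crop("pics/scene9.png","pics/s9.png",320,130,440,250,5)
E
```

```text
[ 0.51271329 -0.27025638  0.08434341]
t 10.23 pos [ 0.5145 -0.2631  0.1397] rot [-2.937  1.554  0.279] F [ 0.2 -0.2 -0.2] w 0.0852 q7 -1.17
shift cm [6.63 0.72 0.34] twist 0.005373025065692261
```

View pics/s9.png

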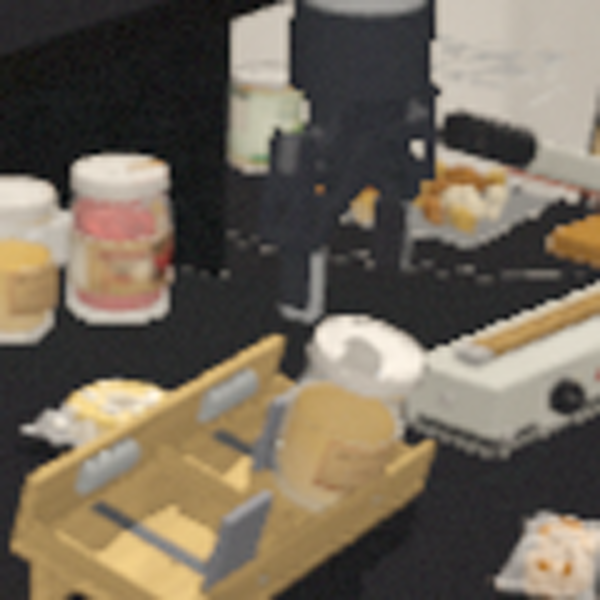

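The tool sits 7 mm left of the jar. I'll correct sideways first and then go down.

Call:
arm_command(
  commands=[
    {"dx": 0,"dy": 0.7,"dz": 0.3,"twist": 0},
    {"dx": 0,"dy": 0.7,"dz": 0.3,"twist": 0},
    {"dx": 0.5,"dy": 0.7,"dz": 0.3,"twist": 0},
    {"dx": 2,"dy": 0.7,"dz": 0.3,"twist": 0},
    {"dx": 4,"dy": 0.7,"dz": 0.3,"twist": 0},
    {"dx": 5.5,"dy": 0.7,"dz": 0.3,"twist": 0},
    {"dx": 6.6,"dy": 0.7,"dz": 0.3,"twist": 0},
    {"dx": 6.6,"dy": 0.7,"dz": 0.3,"twist": 0},
    {"dx": 6.6,"dy": 0.7,"dz": 0.3,"twist": 0},
  ],
)

```text
clock: 11.03
position: [0.5133, -0.2705, 0.0742]
tool_rot: [-2.963, 1.554, 0.252]
force: [1.2, -0.2, 0.2]
grip_width: 0.0855
```

```bash
python3 - <<'E'
from h import *
p=np.load('deck.npy')
g=d2w(p,[.034,-.06,.068])[0]; print(g)
mv(g-[0,0,.011],p[3])
cv2.imwrite("pics/scene10.png",imaging.grab_frame('scene')[:,:,::-1])
crop("pics/scene10.png","pics/s10.png",320,130,440,250,5)
E
```

```text
[ 0.51271329 -0.27025638  0.08434341]
t 11.03 pos [ 0.5133 -0.2705  0.0742] rot [-2.963  1.554  0.252] F [ 1.2 -0.2  0.2] w 0.0855 q7 -1.17
shift cm [ 0.08 -0.02  0.05] twist 0.004971362471263507
```

View pics/s10.png

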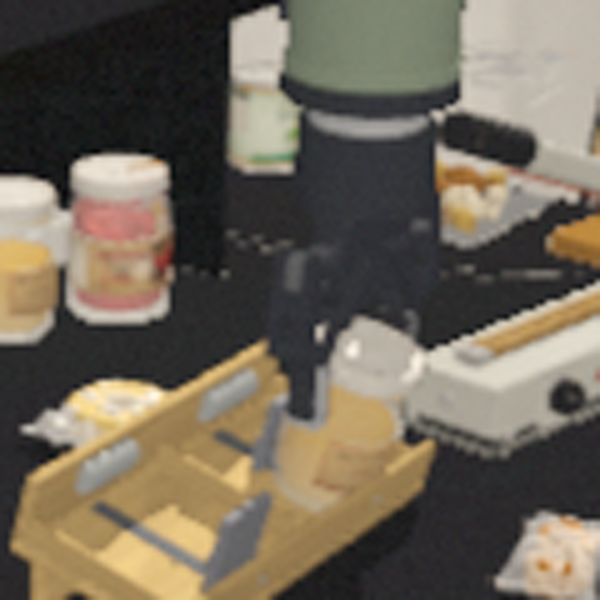

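The fingers straddle the jar, with the tips about 20 mm below the lid (finger at crop 305,390). I'll close with 40 N.

Call:
arm_command(
  commands=[
    {"dx": 0,"dy": 0,"dz": 0,"twist": 0},
    {"dx": 0,"dy": 0,"dz": 0,"twist": 0},
    {"dx": 0,"dy": 0,"dz": 0,"twist": 0},
    {"dx": 0,"dy": 0,"dz": 0,"twist": 0},
    {"dx": 0,"dy": 0,"dz": 0,"twist": 0},
    {"dx": 0,"dy": 0,"dz": 0,"twist": 0},
    {"dx": 0,"dy": 0,"dz": 0,"twist": 0},
  ],
  grip=1,
  squeeze=40,
)

```text
clock: 11.67
position: [0.5142, -0.2709, 0.076]
tool_rot: [-3.055, 1.552, 0.16]
force: [-1.2, 1.6, 9.8]
grip_width: 0.0616
```

Call:
arm_command(
  commands=[
    {"dx": -0.5,"dy": 0,"dz": 0.13,"twist": 0},
    {"dx": -1.2,"dy": 0,"dz": 0.3,"twist": 0},
    {"dx": -2.0,"dy": 0,"dz": 0.5,"twist": 0},
    {"dx": -3.0,"dy": 0,"dz": 0.8,"twist": 0},
    {"dx": -4.0,"dy": 0,"dz": 1.05,"twist": 0},
    {"dx": -5.0,"dy": 0,"dz": 1.3,"twist": 0},
    {"dx": -6.0,"dy": 0,"dz": 1.6,"twist": 0},
    {"dx": -6.5,"dy": 0,"dz": 1.7,"twist": 0},
    {"dx": -6.5,"dy": 0,"dz": 1.7,"twist": 0},
    {"dx": -6.5,"dy": 0,"dz": 1.7,"twist": 0},
  ],
)

```text
clock: 12.5
position: [0.4963, -0.2723, 0.141]
tool_rot: [-3.075, 1.551, 0.14]
force: [-0.7, -0.5, -4.0]
grip_width: 0.0618
```

```bash
python3 - <<'E'
from h import *
p=np.load('deck.npy')
mv([.5,-.27,.15],p[3])
cv2.imwrite("pics/scene11.png",imaging.grab_frame('scene')[:,:,::-1])
crop("pics/scene11.png","pics/s11.png",320,130,440,250,6)
E
```

```text
t 12.5 pos [ 0.4963 -0.2723  0.141 ] rot [-3.075  1.551  0.14 ] F [-0.7 -0.5 -4. ] w 0.0618 q7 -1.15
shift cm [-0.89 -0.21 -0.4 ] twist 0.004924571056790672
```

View pics/s11.png

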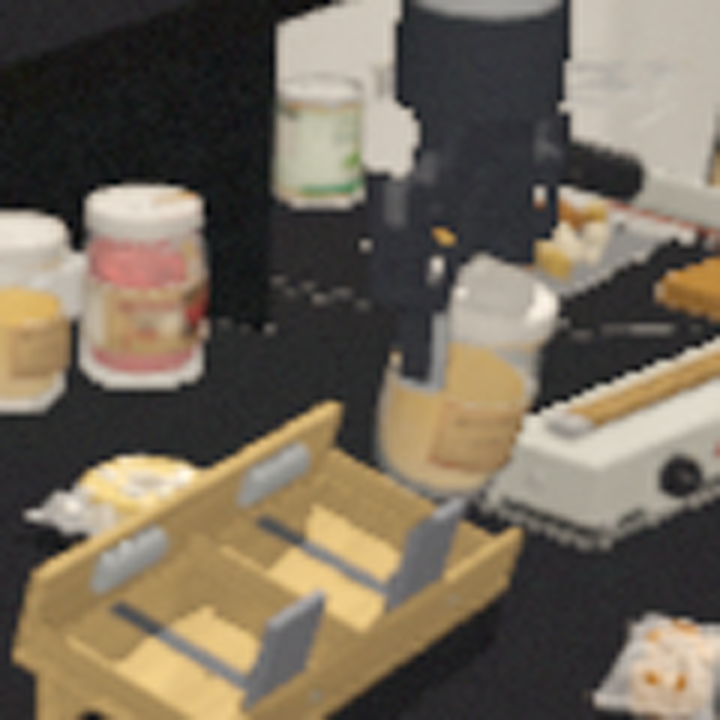

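The jar is out, still tilted as it stood, and gripped on its body at 61.8 mm. Next I compute the loading waypoints for the left lane.

```bash
cat >> h.py <<'E'
def G2deck(p):
    s=sensors.observe(); Mt=R.from_euler('xyz',s['tool_rot']).as_matrix(); g=s['position']-.011*Mt[:,0]
    M,t=deckT(p); return (g-t)@M
def mvd(p,xd):
    """shift to bring grasp point to deck coords"""
    s=sensors.observe(); Mt=R.from_euler('xyz',s['tool_rot']).as_matrix()
    w=d2w(p,xd)[0]+.011*Mt[:,0]; print('deck target',xd,end=' -> '); mv(w,p[3])
E
python3 - <<'E'
from h import *
p=np.load('deck.npy')
print(G2deck(p))
mvd(p,[-.028,.061,.140]);mvd(p,[-.028,.061,.105]);mvd(p,[.040,.061,.105])
E
```

```text
[ 0.0349748  -0.06080489  0.1372881 ]
deck target [-0.028, 0.061, 0.14] -> t 12.55 pos [ 0.4961 -0.2722  0.1406] rot [-3.05   1.551  0.166] F [ 0.2  0.5 -3.7] w 0.0618 q7 -1.15
shift cm [  1.26 -12.21   6.12] twist 0.005044835217116628
deck target [-0.028, 0.061, 0.105] -> t 12.55 pos [ 0.4961 -0.2722  0.1406] rot [-3.05   1.551  0.166] F [ 0.2  0.5 -3.7] w 0.0618 q7 -1.15
shift cm [  4.66 -12.2    5.28] twist 0.005044835217116628
deck target [0.04, 0.061, 0.105] -> t 12.55 pos [ 0.4961 -0.2722  0.1406] rot [-3.05   1.551  0.166] F [ 0.2  0.5 -3.7] w 0.0618 q7 -1.15
shift cm [  3.04 -12.17  -1.32] twist 0.005044835217116628
```

```bash
python3 - <<'E'
from h import *
p=np.load('deck.npy')
for xd in ([-.024,.0,.142],[-.024,.061,.142],[-.024,.061,.110]): mvd(p,xd)
print(atz('top',388,300,.02),atz('top',378,302,.02),atz('top',408,302,.02))
E
```

```text
deck target [-0.024, 0.0, 0.142] -> t 12.55 pos [ 0.4961 -0.2722  0.1406] rot [-3.05   1.551  0.166] F [ 0.2  0.5 -3.7] w 0.0618 q7 -1.15
shift cm [ 0.96 -6.11  5.81] twist 0.005044835217116628
deck target [-0.024, 0.061, 0.142] -> t 12.55 pos [ 0.4961 -0.2722  0.1406] rot [-3.05   1.551  0.166] F [ 0.2  0.5 -3.7] w 0.0618 q7 -1.15
shift cm [  0.97 -12.21   5.78] twist 0.005044835217116628
deck target [-0.024, 0.061, 0.11] -> t 12.55 pos [ 0.4961 -0.2722  0.1406] rot [-3.05   1.551  0.166] F [ 0.2  0.5 -3.7] w 0.0618 q7 -1.15
shift cm [  4.08 -12.2    5.02] twist 0.005044835217116628
[ 0.43532365 -0.14031352  0.02      ] [ 0.43075221 -0.11702168  0.02      ] [ 0.43058705 -0.18662255  0.02      ]
```

Call:
arm_command(
  commands=[
    {"dx": 0,"dy": 0,"dz": 1.5,"twist": 0},
    {"dx": 0,"dy": -1,"dz": 3,"twist": 0},
    {"dx": 0,"dy": -2,"dz": 4.5,"twist": 0},
    {"dx": 0.5,"dy": -4,"dz": 5.8,"twist": 0},
    {"dx": 0.9,"dy": -6.5,"dz": 5.8,"twist": 0},
    {"dx": 0.9,"dy": -8.5,"dz": 5.8,"twist": 0},
    {"dx": 0.9,"dy": -10.5,"dz": 5.8,"twist": 0},
    {"dx": 0.9,"dy": -12,"dz": 5.8,"twist": 0},
    {"dx": 0.9,"dy": -12.2,"dz": 5.8,"twist": 0},
    {"dx": 0.9,"dy": -12.2,"dz": 5.8,"twist": 0},
    {"dx": 0.9,"dy": -12.2,"dz": 5.8,"twist": 0},
  ],
  squeeze=60,
)

```text
clock: 13.47
position: [0.4296, -0.1551, 0.1304]
tool_rot: [-3.056, 1.552, 0.16]
force: [0.7, -0.9, -2.9]
grip_width: 0.0612
```

```bash
python3 - <<'E'
from h import *
p=np.load('deck.npy')
print(G2deck(p))
mvd(p,[-.024,.061,.110])
cv2.imwrite("pics/scene12.png",imaging.grab_frame('scene')[:,:,::-1])
crop("pics/scene12.png","pics/s12.png",310,150,430,270,6)
E
```

```text
[-0.02403993  0.0605427   0.14252324]
deck target [-0.024, 0.061, 0.11] -> t 13.47 pos [ 0.4296 -0.1551  0.1304] rot [-3.056  1.552  0.16 ] F [ 0.7 -0.9 -2.9] w 0.0612 q7 -1.34
shift cm [ 3.16 -0.04 -0.78] twist 0.005138732827261627
```

View pics/s12.png

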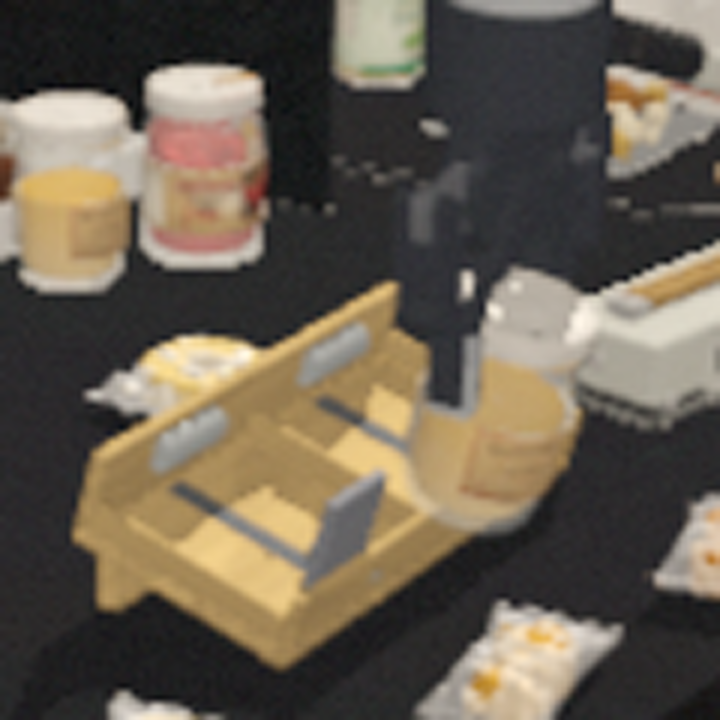

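I'll check the jar's tilt in the grip by overlaying a model.

```bash
cat >> h.py <<'E'
def cyl(p,G,h_g,tilt,r,H,yaw):
    """G world grasp point, h_g its height on the axis, tilt toward robot"""
    A=R.from_euler('z',yaw).as_matrix()@R.from_euler('y',-tilt).as_matrix()
    return [circ((0,0),r*1000,z*1000)@A.T+G-A[:,2]*h_g for z in (0,H)]
E
python3 - <<'E'
from h import *
p=np.load('deck.npy')
s=sensors.observe(); Mt=R.from_euler('xyz',s['tool_rot']).as_matrix(); g=s['position']-.011*Mt[:,0]
for k,t in enumerate((.22,.32)):
    overlay('scene','pics/scene12.png',f'pics/o12_{k}.png',p,350,170,430,250,7,cyl(p,g,.0705,t,.032,.097,p[3]))
a=cv2.imread('pics/o12_0.png');b=cv2.imread('pics/o12_1.png');cv2.imwrite('pics/o12.png',cv2.resize(np.hstack([a,b])[100:],None,fx=.71,fy=.71))
E
```

```text
(no output)
```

View pics/o12.png

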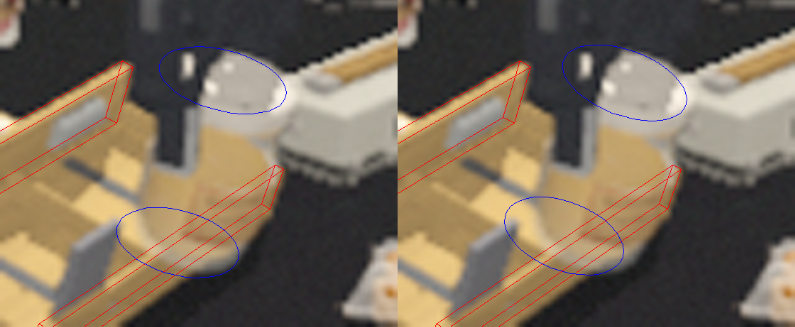

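```bash
python3 - <<'E'
from h import *
p=np.load('deck.npy')
s=sensors.observe(); Mt=R.from_euler('xyz',s['tool_rot']).as_matrix(); g=s['position']-.011*Mt[:,0]
pad=[np.array([g+Mt[:,1]*.031*k+Mt[:,0]*.019+Mt[:,2]*.011,g+Mt[:,1]*.031*k+Mt[:,0]*.019-Mt[:,2]*.011,g+Mt[:,1]*.031*k-Mt[:,0]*.019-Mt[:,2]*.011]) for k in(-1,1)]
ims=[]
for k,t in enumerate((.0,.12)):
    overlay('scene','pics/scene12.png',f'pics/o.png',p,365,185,425,250,10,cyl(p,g,.0705,t,.032,.097,p[3])+pad)
    ims.append(cv2.imread('pics/o.png'))
cv2.imwrite('pics/o12b.png',cv2.resize(np.hstack(ims),None,fx=.66,fy=.66))
E
```

```text
(no output)
```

View pics/o12b.png

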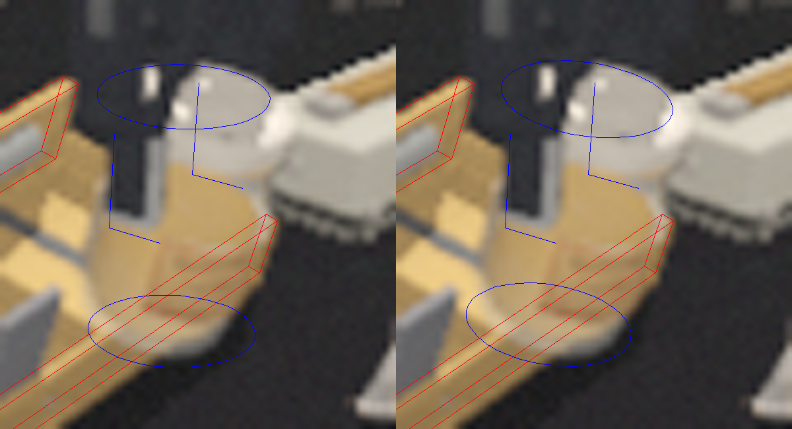

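```bash
python3 - <<'E'
from h import *
crop("pics/scene12.png","pics/z12.png",372,185,417,243,13)
E
```

```text
(no output)
```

View pics/z12.png

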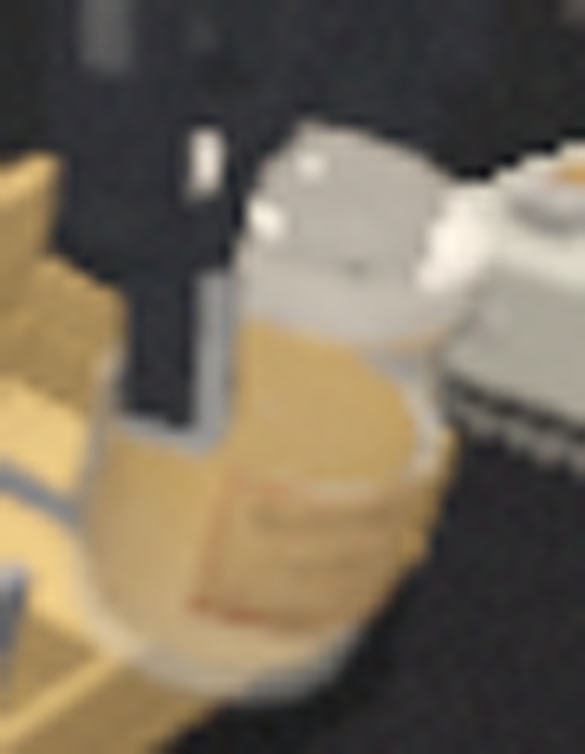

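```bash
python3 - <<'E'
from h import *
from scipy.optimize import least_squares
p=np.load('deck.npy')
G=d2w(p,[-.0240,.0605,.1425])[0]
def f(v):
    dx,h,t=v
    A=R.from_euler('z',p[3]).as_matrix()@R.from_euler('y',-t).as_matrix()
    c=G+A[:,0]*dx
    return np.r_[(proj('scene',c-A[:,2]*h)-[390.5,231.9])[0],(proj('scene',c+A[:,2]*(.097-h))-[397,200])[0],(dx)*100,(h-.0705)*100]
r=least_squares(f,[0,.07,.2]);print(r.x,r.fun)
overlay('scene','pics/scene12.png','pics/o.png',p,365,185,425,250,10,[])
dx,h,t=r.x
A=R.from_euler('z',p[3]).as_matrix()@R.from_euler('y',-t).as_matrix()
ex=cyl(p,G+A[:,0]*dx,h,t,.032,.097,p[3])
overlay('scene','pics/scene12.png','pics/o12c.png',p,365,185,425,250,10,ex)
E
```

```text
[-0.00896284  0.0655165   0.15860976] [-0.5422462   1.02234461  0.18257148 -0.87521394 -0.89628447 -0.4983498 ]
```

View pics/o12c.png

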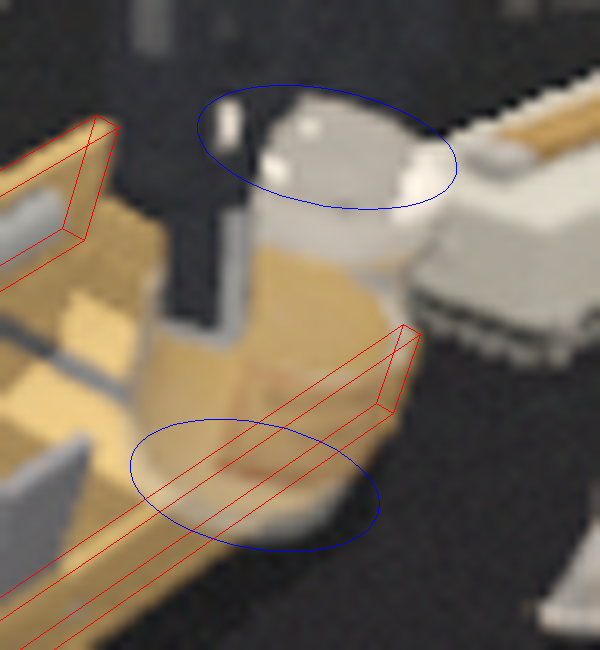

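The fit puts the jar about 0.16 rad from vertical, with its axis about 9 mm nearer the robot than the pad centre. I'll plan with those numbers.

```bash
python3 - <<'E'
from h import *
p=np.load('deck.npy')
for x in ([-.012,.061,.118],[-.008,.061,.102],[.01,.061,.102],[.057,.061,.102]): mvd(p,x)
E
```

```text
deck target [-0.012, 0.061, 0.118] -> t 13.52 pos [ 0.4296 -0.1554  0.1305] rot [-3.058  1.552  0.157] F [-0.1 -1.  -3.7] w 0.0609 q7 -1.34
shift cm [ 2.1  -0.06 -1.76] twist 0.004507054709229852
deck target [-0.008, 0.061, 0.102] -> t 13.52 pos [ 0.4296 -0.1554  0.1305] rot [-3.058  1.552  0.157] F [-0.1 -1.  -3.7] w 0.0609 q7 -1.34
shift cm [ 3.56 -0.05 -2.53] twist 0.004507054709229852
deck target [0.01, 0.061, 0.102] -> t 13.52 pos [ 0.4296 -0.1554  0.1305] rot [-3.058  1.552  0.157] F [-0.1 -1.  -3.7] w 0.0609 q7 -1.34
shift cm [ 3.13 -0.05 -4.28] twist 0.004507054709229852
deck target [0.057, 0.061, 0.102] -> t 13.52 pos [ 0.4296 -0.1554  0.1305] rot [-3.058  1.552  0.157] F [-0.1 -1.  -3.7] w 0.0609 q7 -1.34
shift cm [ 2.01 -0.03 -8.84] twist 0.004507054709229852
```

Call:
arm_command(
  commands=[
    {"dx": 0.5,"dy": 0,"dz": -0.4,"twist": 0},
    {"dx": 1.2,"dy": 0,"dz": -1.0,"twist": 0},
    {"dx": 2.1,"dy": 0,"dz": -1.7,"twist": 0},
    {"dx": 2.8,"dy": 0,"dz": -2.1,"twist": 0},
    {"dx": 3.5,"dy": 0,"dz": -2.5,"twist": 0},
    {"dx": 3.5,"dy": 0,"dz": -2.5,"twist": 0},
    {"dx": 3.5,"dy": 0,"dz": -2.5,"twist": 0},
  ],
)

```text
clock: 14.1
position: [0.4549, -0.1533, 0.0953]
tool_rot: [-3.029, 1.553, 0.186]
force: [-0.1, -0.5, -3.4]
grip_width: 0.0614
```

```bash
python3 - <<'E'
from h import *
p=np.load('deck.npy')
print(G2deck(p));mvd(p,[.057,.061,.102])
cv2.imwrite("pics/scene13.png",imaging.grab_frame('scene')[:,:,::-1])
crop("pics/scene13.png","pics/s13.png",320,170,430,270,7)
E
```

```text
[-0.00854699  0.06061804  0.10203535]
deck target [0.057, 0.061, 0.102] -> t 14.1 pos [ 0.4549 -0.1533  0.0953] rot [-3.029  1.553  0.186] F [-0.1 -0.5 -3.4] w 0.0614 q7 -1.37
shift cm [-1.57 -0.01 -6.36] twist 0.004729492947932901
```

View pics/s13.png

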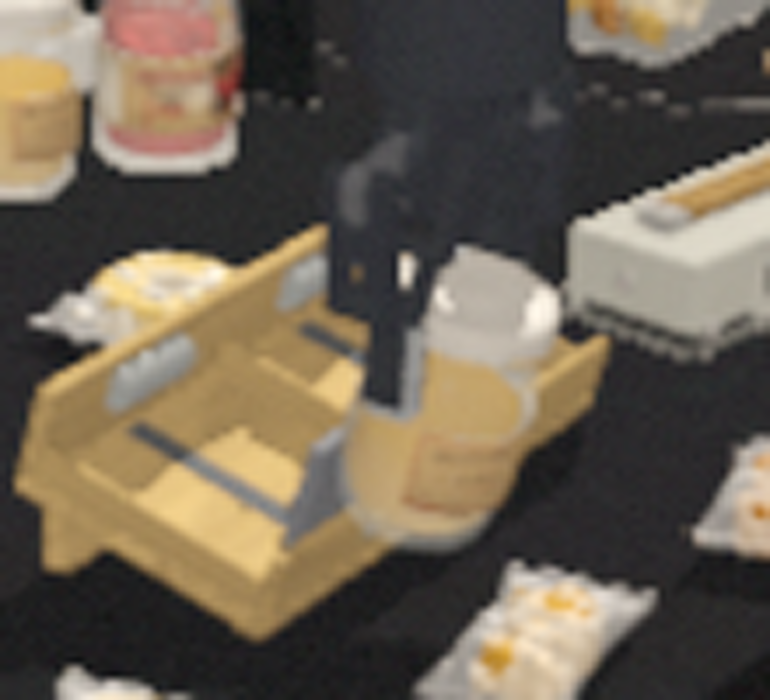

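The jar is directly ahead of the left plate. I'll push it along the slope.

Call:
arm_command(
  commands=[
    {"dx": -0.15,"dy": 0,"dz": -0.6,"twist": 0},
    {"dx": -0.3,"dy": 0,"dz": -1.2,"twist": 0},
    {"dx": -0.45,"dy": 0,"dz": -1.8,"twist": 0},
    {"dx": -0.6,"dy": 0,"dz": -2.4,"twist": 0},
    {"dx": -0.7,"dy": 0,"dz": -2.8,"twist": 0},
    {"dx": -0.7,"dy": 0,"dz": -2.8,"twist": 0},
  ],
)

```text
clock: 14.65
position: [0.4838, -0.1513, 0.1036]
tool_rot: [-3.063, 1.551, 0.152]
force: [-1.2, -0.5, -2.2]
grip_width: 0.0606
```

```bash
python3 - <<'E'
from h import *
p=np.load('deck.npy')
print(G2deck(p));mvd(p,[.057,.061,.102])
cv2.imwrite("pics/scene14.png",imaging.grab_frame('scene')[:,:,::-1])
crop("pics/scene14.png","pics/s14.png",320,170,430,270,7)
E
```

```text
[0.02160648 0.06060253 0.1026206 ]
deck target [0.057, 0.061, 0.102] -> t 14.65 pos [ 0.4838 -0.1513  0.1036] rot [-3.063  1.551  0.152] F [-1.2 -0.5 -2.2] w 0.0606 q7 -1.38
shift cm [-0.78 -0.02 -3.45] twist 0.004845543313297007
```

View pics/s14.png

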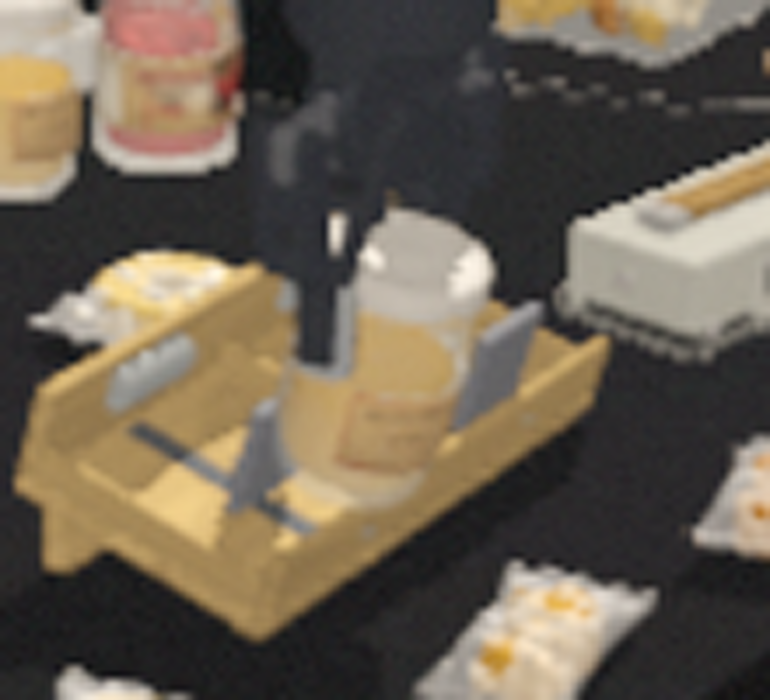

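The plate is being pushed back cleanly (crop 265,450). I'll continue.

Call:
arm_command(
  commands=[
    {"dx": -0.15,"dy": 0,"dz": -0.6,"twist": 0},
    {"dx": -0.3,"dy": 0,"dz": -1.2,"twist": 0},
    {"dx": -0.4,"dy": 0,"dz": -1.8,"twist": 0},
    {"dx": -0.55,"dy": 0,"dz": -2.4,"twist": 0},
    {"dx": -0.7,"dy": 0,"dz": -3.0,"twist": 0},
    {"dx": -0.8,"dy": 0,"dz": -3.5,"twist": 0},
    {"dx": -0.8,"dy": 0,"dz": -3.5,"twist": 0},
    {"dx": -0.8,"dy": 0,"dz": -3.5,"twist": 0},
  ],
)

```text
clock: 15.37
position: [0.5179, -0.1488, 0.112]
tool_rot: [-3.053, 1.552, 0.162]
force: [-3.2, -1.1, -1.6]
grip_width: 0.0612
```

```bash
python3 - <<'E'
from h import *
p=np.load('deck.npy')
print(G2deck(p));mvd(p,[.057,.061,.072])
cv2.imwrite("pics/scene15.png",imaging.grab_frame('scene')[:,:,::-1])
crop("pics/scene15.png","pics/s15.png",320,165,420,265,7)
s=sensors.observe(); Mt=R.from_euler('xyz',s['tool_rot']).as_matrix(); g=s['position']-.011*Mt[:,0]
t=.16;A=R.from_euler('z',p[3]).as_matrix()@R.from_euler('y',-t).as_matrix()
overlay('scene','pics/scene15.png','pics/o15.png',p,330,165,420,255,7.5,cyl(p,g-A[:,0]*.009,.0655,t,.032,.097,p[3]))
E
```

```text
[0.05680987 0.06080849 0.10190302]
deck target [0.057, 0.061, 0.072] -> t 15.37 pos [ 0.5179 -0.1488  0.112 ] rot [-3.053  1.552  0.162] F [-3.2 -1.1 -1.6] w 0.0612 q7 -1.39
shift cm [ 2.9  -0.01 -0.73] twist 0.004849327171925211
```

View pics/o15.png

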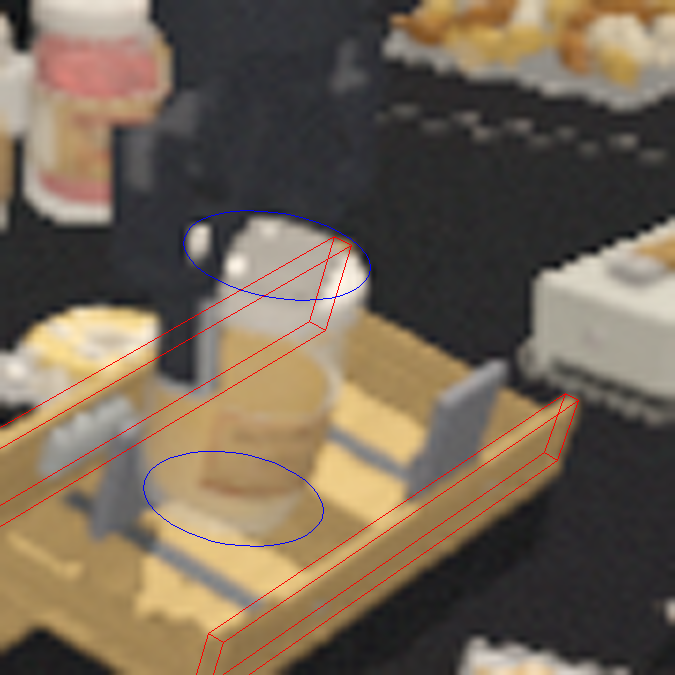

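The overlay matches. The jar is behind the lip, so I'll lower it square to the deck.

Call:
arm_command(
  commands=[
    {"dx": 0.4,"dy": 0,"dz": -0.1,"twist": 0},
    {"dx": 0.9,"dy": 0,"dz": -0.2,"twist": 0},
    {"dx": 1.4,"dy": 0,"dz": -0.35,"twist": 0},
    {"dx": 1.9,"dy": 0,"dz": -0.5,"twist": 0},
    {"dx": 2.4,"dy": 0,"dz": -0.6,"twist": 0},
    {"dx": 2.7,"dy": 0,"dz": -0.7,"twist": 0},
    {"dx": 2.8,"dy": 0,"dz": -0.7,"twist": 0},
    {"dx": 2.8,"dy": 0,"dz": -0.7,"twist": 0},
  ],
)

```text
clock: 16.08
position: [0.525, -0.1481, 0.0836]
tool_rot: [-3.032, 1.553, 0.183]
force: [-1.8, 0.7, -4.4]
grip_width: 0.0609
```

```bash
python3 - <<'E'
from h import *
p=np.load('deck.npy')
print(G2deck(p));mvd(p,[.057,.061,.066])
E
```

```text
[0.05634081 0.06100114 0.07267078]
deck target [0.057, 0.061, 0.066] -> t 16.08 pos [ 0.525  -0.1481  0.0836] rot [-3.032  1.553  0.183] F [-1.8  0.7 -4.4] w 0.0609 q7 -1.4
shift cm [ 0.63  0.   -0.22] twist 0.004806170846274327
```

Call:
arm_command(
  commands=[
    {"dx": 0.15,"dy": 0,"dz": 0,"twist": 0},
    {"dx": 0.3,"dy": 0,"dz": 0,"twist": 0},
    {"dx": 0.45,"dy": 0,"dz": 0,"twist": 0},
    {"dx": 0.45,"dy": 0,"dz": 0,"twist": 0},
  ],
  squeeze=30,
)

```text
clock: 16.42
position: [0.5246, -0.1481, 0.0802]
tool_rot: [-3.034, 1.553, 0.18]
force: [-13.4, 2.6, 26.7]
grip_width: 0.0606
```

Contact, at about 27 N. I'll move toward the robot and slightly down so the jar swings onto its base.

Call:
arm_command(
  commands=[
    {"dx": 0.1,"dy": 0,"dz": 0.15,"twist": 0},
    {"dx": 0.15,"dy": 0,"dz": 0.3,"twist": 0},
    {"dx": 0.25,"dy": 0,"dz": 0.45,"twist": 0},
    {"dx": 0.35,"dy": 0,"dz": 0.6,"twist": 0},
    {"dx": 0.35,"dy": 0,"dz": 0.7,"twist": 0},
  ],
  squeeze=25,
)

```text
clock: 16.83
position: [0.521, -0.1483, 0.0793]
tool_rot: [-3.108, 1.546, 0.107]
force: [-0.3, 5.8, 36.2]
grip_width: 0.0607
```

```bash
python3 - <<'E'
from h import *
p=np.load('deck.npy')
print(G2deck(p), sensors.observe()['force'])
cv2.imwrite("pics/scene16.png",imaging.grab_frame('scene')[:,:,::-1])
g=d2w(p,[.0395,.0605,.0])[0]
overlay('scene','pics/scene16.png','pics/o16.png',p,330,165,420,255,7.5,[d2w(p,circ((40,61),32,z)) for z in (0,97)])
E
```

```text
[0.05130985 0.06111088 0.0695317 ] [-0.29281756  5.84331808 36.24948407]
```

View pics/o16.png

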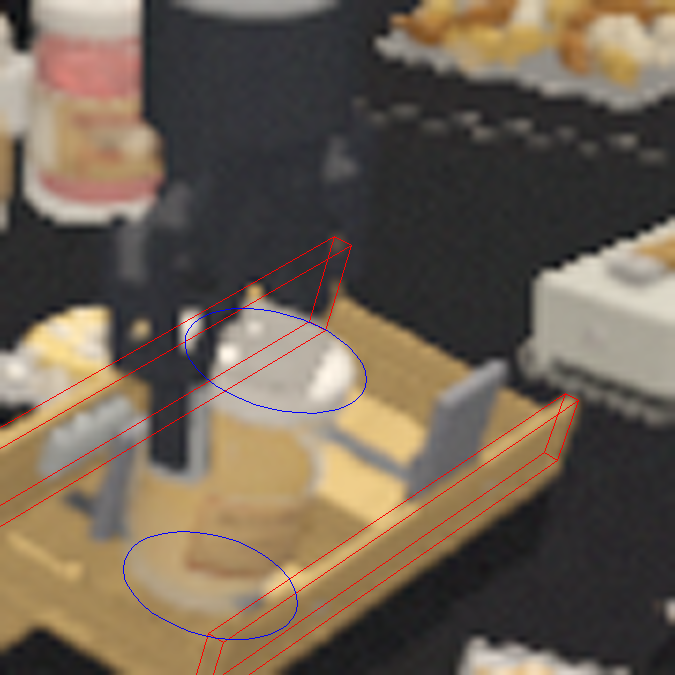

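```bash
python3 - <<'E'
from h import *
p=np.load('deck.npy')
crop("pics/scene16.png","pics/z16.png",340,200,385,255,12)
overlay('scene','pics/scene16.png','pics/z16o.png',p,340,200,385,255,12,[d2w(p,circ((46,61),31,z)) for z in (0,)]+[d2w(p,circ((40,61),32,z)) for z in (97,)])
a=cv2.imread('pics/z16.png');b=cv2.imread('pics/z16o.png');cv2.imwrite('pics/z16b.png',cv2.resize(np.hstack([a,b]),None,fx=.74,fy=.74))
E
```

```text
(no output)
```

View pics/z16b.png

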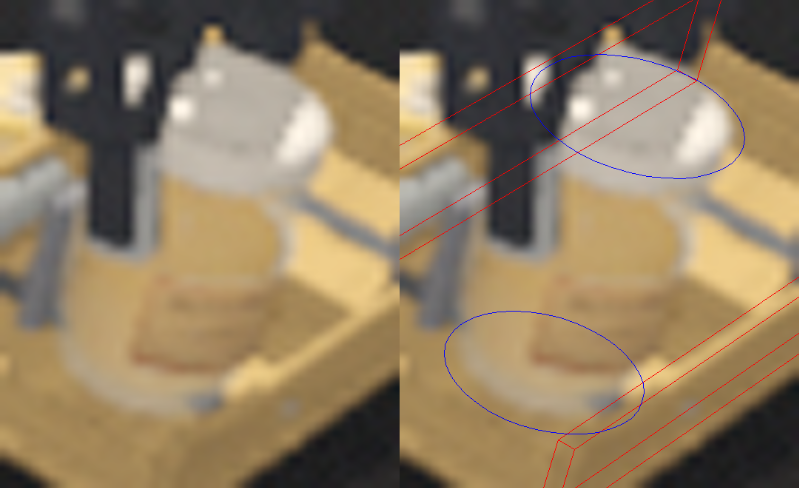

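The jar is down on the deck, leaning slightly forward, with its base still about 10 mm short of the lip. I'll ease off the pressure and draw it down the slope to the lip before I let go.

Call:
arm_command(
  commands=[
    {"dx": -0.1,"dy": 0,"dz": 0,"twist": 0},
    {"dx": -0.05,"dy": 0,"dz": 0.2,"twist": 0},
    {"dx": 0.0,"dy": 0,"dz": 0.4,"twist": 0},
    {"dx": 0.05,"dy": 0,"dz": 0.6,"twist": 0},
    {"dx": 0.1,"dy": 0,"dz": 0.8,"twist": 0},
    {"dx": 0.1,"dy": 0,"dz": 0.8,"twist": 0},
  ],
)

```text
clock: 17.38
position: [0.512, -0.149, 0.0776]
tool_rot: [-3.098, 1.547, 0.117]
force: [-2.3, -0.0, -1.7]
grip_width: 0.0614
```

```bash
python3 - <<'E'
from h import *
p=np.load('deck.npy')
print(G2deck(p), sensors.observe()['force'])
cv2.imwrite("pics/scene17.png",imaging.grab_frame('scene')[:,:,::-1])
crop("pics/scene17.png","pics/z17.png",340,200,385,255,12)
overlay('scene','pics/scene17.png','pics/z17o.png',p,340,200,385,255,12,[d2w(p,circ((38,60),31,z)) for z in (0,)]+[d2w(p,circ((38,60),32,z)) for z in (97,)])
a=cv2.imread('pics/z17.png');b=cv2.imread('pics/z17o.png');cv2.imwrite('pics/z17b.png',cv2.resize(np.hstack([a,b]),None,fx=.74,fy=.74))
E
```

```text
[0.04219943 0.06098121 0.07023045] [-2.34901185e+00 -6.25304988e-04 -1.65360879e+00]
```

View pics/z17b.png

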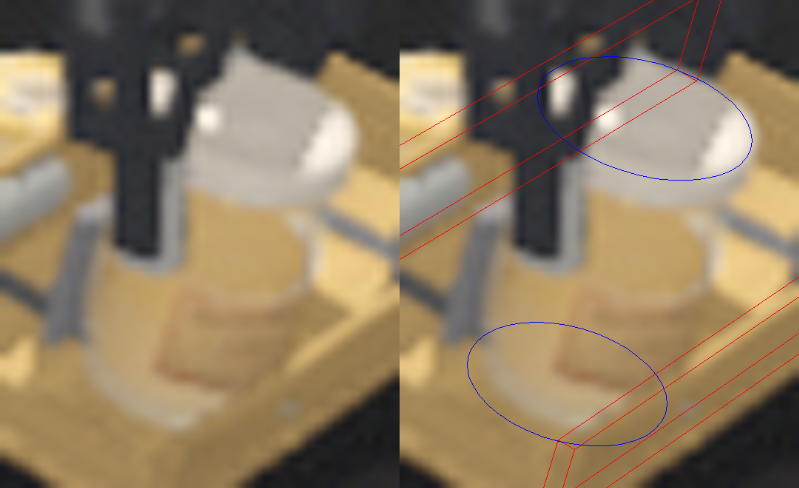

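The base is against or close to the lip and the load is light (−1.7 N). I'll release.

Call:
arm_command(
  commands=[
    {"dx": 0.1,"dy": 0,"dz": 0,"twist": 0},
    {"dx": 0.1,"dy": 0,"dz": 0,"twist": 0},
    {"dx": 0.1,"dy": 0,"dz": 0,"twist": 0},
    {"dx": 0.1,"dy": 0,"dz": 0,"twist": 0},
    {"dx": 0.1,"dy": 0,"dz": 0,"twist": 0},
    {"dx": 0.1,"dy": 0,"dz": 0,"twist": 0},
  ],
  grip=-0.55,
)

```text
clock: 17.93
position: [0.5125, -0.149, 0.0768]
tool_rot: [-3.103, 1.547, 0.112]
force: [0.3, 0.4, 0.0]
grip_width: 0.0663
```

Call:
arm_command(
  commands=[
    {"dx": 0,"dy": 0,"dz": 0,"twist": 0},
    {"dx": 0,"dy": 0,"dz": 0,"twist": 0},
    {"dx": 0,"dy": 0,"dz": 0,"twist": 0},
    {"dx": 0,"dy": 0,"dz": 0,"twist": 0},
  ],
  grip=-1,
)

```text
clock: 18.27
position: [0.5125, -0.1489, 0.0768]
tool_rot: [-3.102, 1.547, 0.113]
force: [0.4, 0.7, -0.1]
grip_width: 0.0854
```

Call:
arm_command(
  commands=[
    {"dx": -1,"dy": 0,"dz": 0,"twist": 0},
    {"dx": -3,"dy": 0,"dz": 0,"twist": 0},
    {"dx": -5,"dy": 0,"dz": 0,"twist": 0},
    {"dx": -7,"dy": 0,"dz": 0,"twist": 0},
    {"dx": -9,"dy": 0,"dz": 0,"twist": 0},
    {"dx": -11,"dy": 0,"dz": 0,"twist": 0},
    {"dx": -12,"dy": -3,"dz": -2,"twist": 0},
    {"dx": -12,"dy": -6,"dz": -4,"twist": 0},
    {"dx": -12,"dy": -9,"dz": -6,"twist": 0},
    {"dx": -12,"dy": -12,"dz": -8,"twist": 0},
    {"dx": -12,"dy": -12,"dz": -8,"twist": 0},
  ],
)

```text
clock: 19.18
position: [0.5831, -0.0164, 0.1998]
tool_rot: [-2.995, 1.544, 0.228]
force: [0.1, 1.9, -0.6]
grip_width: 0.0852
```

```bash
python3 - <<'E'
from h import *
p=np.load('deck.npy')
mv([.6464,.0805,.0427+.09],p[3])
cv2.imwrite("pics/scene18.png",imaging.grab_frame('scene')[:,:,::-1])
cv2.imwrite("pics/top18.png",imaging.grab_frame('top')[:,:,::-1])
overlay('scene','pics/scene18.png','pics/o18.png',p,330,180,420,260,7.5,[d2w(p,circ((38,60),32,z)) for z in (0,97)])
crop("pics/scene18.png","pics/s18.png",320,175,420,265,7)
crop("pics/top18.png","pics/t18.png",350,200,490,330,5)
E
```

```text
t 19.18 pos [ 0.5831 -0.0164  0.1998] rot [-2.995  1.544  0.228] F [ 0.1  1.9 -0.6] w 0.0852 q7 -1.62
shift cm [ 6.93 -9.12 -6.91] twist 0.011930268171632008
```

View pics/o18.png

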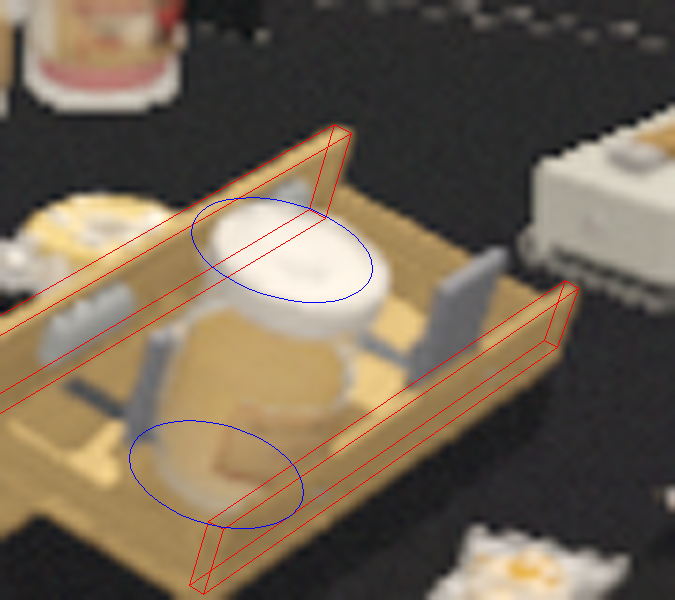

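View pics/s18.png

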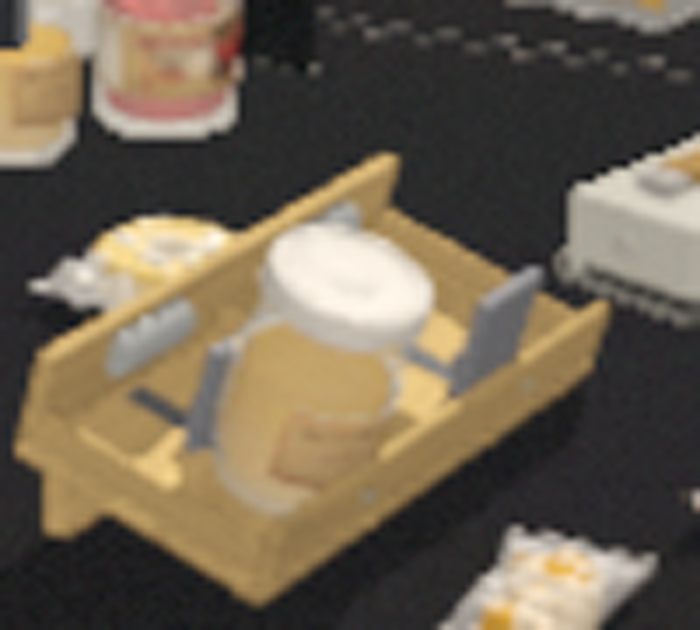

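View pics/t18.png

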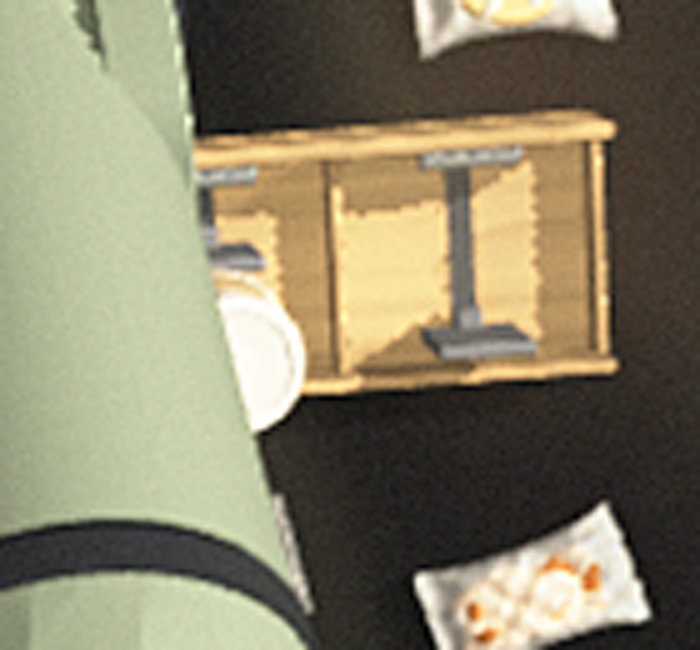

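The jar is seated in the left lane with its plate behind it (plate at 145,385 in the overlay), and the lid is offset about 2 px, which is a slight forward lean like the one it started with. Now the tin.

Call:
arm_command(
  commands=[
    {"dx": 0.5,"dy": -3,"dz": -2.3,"twist": 0},
    {"dx": 1,"dy": -6,"dz": -4.6,"twist": 0},
    {"dx": 2,"dy": -9.1,"dz": -6.9,"twist": 0},
    {"dx": 4,"dy": -9.1,"dz": -6.9,"twist": 0},
    {"dx": 6,"dy": -9.1,"dz": -6.9,"twist": 0},
    {"dx": 7,"dy": -9.1,"dz": -6.9,"twist": 0},
    {"dx": 7,"dy": -9.1,"dz": -6.9,"twist": 0},
    {"dx": 7,"dy": -9.1,"dz": -6.9,"twist": 0},
  ],
)

```text
clock: 19.95
position: [0.6443, 0.0729, 0.1317]
tool_rot: [-3.107, 1.547, 0.109]
force: [-0.5, -0.2, 1.0]
grip_width: 0.0858
```

```bash
python3 - <<'E'
from h import *
p=np.load('deck.npy')
mv([.6464,.0805,.0427],p[3])
E
```

```text
t 19.95 pos [0.6443 0.0729 0.1317] rot [-3.107  1.547  0.109] F [-0.5 -0.2  1. ] w 0.0858 q7 -1.78
shift cm [ 8.9  -0.74 -0.05] twist 0.006210819086606811
```

Call:
arm_command(
  commands=[
    {"dx": 0,"dy": -0.7,"dz": 0,"twist": 0},
    {"dx": 0,"dy": -0.7,"dz": 0,"twist": 0},
    {"dx": 1,"dy": -0.7,"dz": 0,"twist": 0},
    {"dx": 3,"dy": -0.7,"dz": 0,"twist": 0},
    {"dx": 5,"dy": -0.7,"dz": 0,"twist": 0},
    {"dx": 7,"dy": -0.7,"dz": 0,"twist": 0},
    {"dx": 8.5,"dy": -0.7,"dz": 0,"twist": 0},
    {"dx": 8.8,"dy": -0.7,"dz": 0,"twist": 0},
    {"dx": 8.8,"dy": -0.7,"dz": 0,"twist": 0},
  ],
)

```text
clock: 20.7
position: [0.6454, 0.08, 0.0428]
tool_rot: [-3.112, 1.548, 0.105]
force: [-0.4, 0.1, 0.9]
grip_width: 0.0857
```

Call:
arm_command(
  commands=[
    {"dx": 0,"dy": 0,"dz": 0,"twist": 0},
    {"dx": 0,"dy": 0,"dz": 0,"twist": 0},
    {"dx": 0,"dy": 0,"dz": 0,"twist": 0},
    {"dx": 0,"dy": 0,"dz": 0,"twist": 0},
    {"dx": 0,"dy": 0,"dz": 0,"twist": 0},
    {"dx": 0,"dy": 0,"dz": 0,"twist": 0},
    {"dx": 0,"dy": 0,"dz": 0,"twist": 0},
  ],
  grip=1,
  squeeze=40,
)

```text
clock: 21.28
position: [0.6461, 0.0801, 0.0442]
tool_rot: [-3.108, 1.547, 0.109]
force: [-1.8, -0.2, 5.4]
grip_width: 0.0568
```

Call:
arm_command(
  commands=[
    {"dx": -0.5,"dy": 0,"dz": 0,"twist": 0},
    {"dx": -2,"dy": 0,"dz": 0,"twist": 0},
    {"dx": -5,"dy": 0,"dz": 0.2,"twist": 0},
    {"dx": -8,"dy": 0,"dz": 0.5,"twist": 0},
    {"dx": -11,"dy": 0,"dz": 1,"twist": 0},
    {"dx": -14,"dy": 0,"dz": 2,"twist": 0},
    {"dx": -16,"dy": 0,"dz": 4,"twist": 0},
    {"dx": -16,"dy": 0,"dz": 6.5,"twist": 0},
    {"dx": -16,"dy": 1,"dz": 9,"twist": 0},
    {"dx": -16,"dy": 3,"dz": 11.5,"twist": 0},
    {"dx": -16,"dy": 5,"dz": 13,"twist": 0},
    {"dx": -16,"dy": 6,"dz": 14,"twist": 0},
  ],
  squeeze=60,
)

```text
clock: 22.28
position: [0.5057, 0.0071, 0.2022]
tool_rot: [3.137, 1.546, 0.069]
force: [0.7, 0.2, -1.2]
grip_width: 0.0565
```

```bash
python3 - <<'E'
from h import *
p=np.load('deck.npy')
print(G2deck(p));mvd(p,[-.015,-.06,.150]);mvd(p,[-.012,-.06,.088])
E
```

```text
[0.07843783 0.21721596 0.18949119]
deck target [-0.015, -0.06, 0.15] -> t 22.28 pos [0.5057 0.0071 0.2022] rot [3.137 1.546 0.069] F [ 0.7  0.2 -1.2] w 0.0565 q7 -1.69
shift cm [ 6.02 27.68  8.3 ] twist 0.004640087753147615
deck target [-0.012, -0.06, 0.088] -> t 22.28 pos [0.5057 0.0071 0.2022] rot [3.137 1.546 0.069] F [ 0.7  0.2 -1.2] w 0.0565 q7 -1.69
shift cm [11.97 27.69  6.56] twist 0.004640087753147615
```

Call:
arm_command(
  commands=[
    {"dx": 0,"dy": 2,"dz": 1.5,"twist": 0},
    {"dx": 0,"dy": 4.5,"dz": 3,"twist": 0},
    {"dx": 0,"dy": 7.5,"dz": 5,"twist": 0},
    {"dx": 0,"dy": 10.5,"dz": 7,"twist": 0},
    {"dx": 0,"dy": 13.5,"dz": 8.3,"twist": 0},
    {"dx": 0,"dy": 16.5,"dz": 8.3,"twist": 0},
    {"dx": 0.5,"dy": 19.5,"dz": 8.3,"twist": 0},
    {"dx": 1.5,"dy": 22.5,"dz": 8.3,"twist": 0},
    {"dx": 3,"dy": 25,"dz": 8.3,"twist": 0},
    {"dx": 4.5,"dy": 27,"dz": 8.3,"twist": 0},
    {"dx": 5.5,"dy": 27.7,"dz": 8.3,"twist": 0},
    {"dx": 6,"dy": 27.7,"dz": 8.3,"twist": 0},
  ],
)

```text
clock: 23.28
position: [0.4445, -0.2765, 0.1395]
tool_rot: [3.139, 1.546, 0.068]
force: [-0.8, -0.5, -2.3]
grip_width: 0.0564
```

Call:
arm_command(
  commands=[
    {"dx": 0,"dy": 0.2,"dz": 0,"twist": 0},
    {"dx": 0,"dy": 0.2,"dz": 0,"twist": 0},
  ],
)

```text
clock: 23.45
position: [0.445, -0.2779, 0.1401]
tool_rot: [-3.139, 1.546, 0.074]
force: [-0.1, 0.4, -0.3]
grip_width: 0.0561
```

```bash
python3 - <<'E'
from h import *
p=np.load('deck.npy')
print(G2deck(p));mvd(p,[-.012,-.06,.095]);
cv2.imwrite("pics/scene19.png",imaging.grab_frame('scene')[:,:,::-1])
s=sensors.observe(); Mt=R.from_euler('xyz',s['tool_rot']).as_matrix(); g=s['position']-.011*Mt[:,0]
overlay('scene','pics/scene19.png','pics/o19.png',p,340,140,440,250,7,cyl(p,g,.048,0,.0287,.072,p[3]))
E
```

```text
[-0.01493597 -0.06299491  0.1500665 ]
deck target [-0.012, -0.06, 0.095] -> t 23.45 pos [ 0.445  -0.2779  0.1401] rot [-3.139  1.546  0.074] F [-0.1  0.4 -0.3] w 0.0561 q7 -1.06
shift cm [ 5.29 -0.29 -1.57] twist 0.0030469100826393536
```

View pics/o19.png

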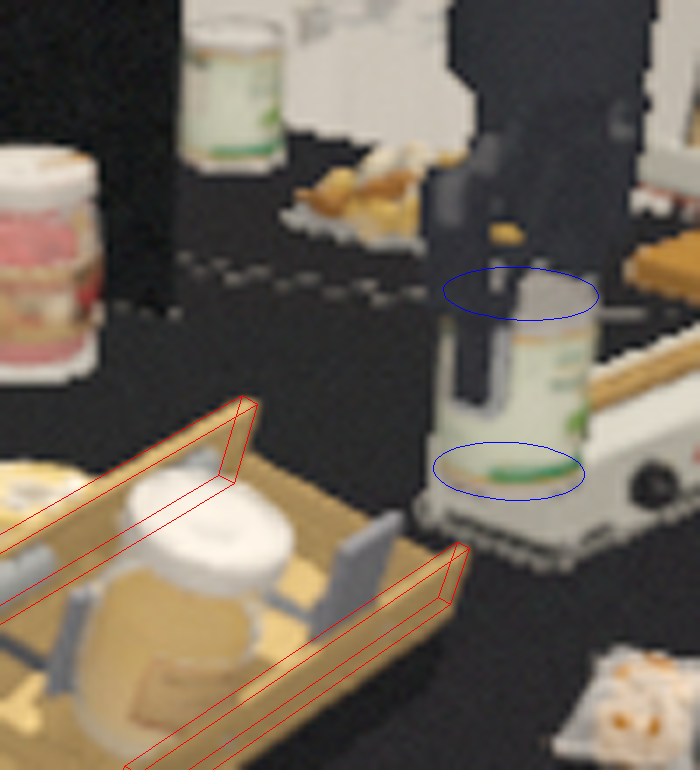

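The model matches: the tin is upright in the grip at the front of the right lane. I'll lower it to the entry height.

Call:
arm_command(
  commands=[
    {"dx": 1,"dy": -0.3,"dz": -0.3,"twist": 0},
    {"dx": 2.5,"dy": -0.3,"dz": -0.7,"twist": 0},
    {"dx": 4,"dy": -0.3,"dz": -1.2,"twist": 0},
    {"dx": 5.3,"dy": -0.3,"dz": -1.6,"twist": 0},
    {"dx": 5.9,"dy": -0.3,"dz": -1.7,"twist": 0},
    {"dx": 5.9,"dy": -0.3,"dz": -1.7,"twist": 0},
    {"dx": 5.9,"dy": -0.3,"dz": -1.7,"twist": 0},
  ],
)

```text
clock: 24.08
position: [0.4634, -0.2731, 0.082]
tool_rot: [3.137, 1.545, 0.067]
force: [0.4, 0.2, -1.4]
grip_width: 0.0565
```

```bash
python3 - <<'E'
from h import *
p=np.load('deck.npy')
print(G2deck(p));mvd(p,[.015,-.06,.088]);mvd(p,[.050,-.06,.088]);
cv2.imwrite("pics/scene20.png",imaging.grab_frame('scene')[:,:,::-1])
s=sensors.observe(); Mt=R.from_euler('xyz',s['tool_rot']).as_matrix(); g=s['position']-.011*Mt[:,0]
overlay('scene','pics/scene20.png','pics/o20.png',p,340,160,440,250,7,cyl(p,g,.048,0,.0287,.072,p[3]))
E
```

```text
[-0.01175258 -0.05945416  0.08913126]
deck target [0.015, -0.06, 0.088] -> t 24.08 pos [ 0.4634 -0.2731  0.082 ] rot [3.137 1.545 0.067] F [ 0.4  0.2 -1.4] w 0.0565 q7 -1.09
shift cm [-0.51  0.06 -2.63] twist 0.003807296713823849
deck target [0.05, -0.06, 0.088] -> t 24.08 pos [ 0.4634 -0.2731  0.082 ] rot [3.137 1.545 0.067] F [ 0.4  0.2 -1.4] w 0.0565 q7 -1.09
shift cm [-1.32  0.08 -6.03] twist 0.003807296713823849
```

View pics/o20.png

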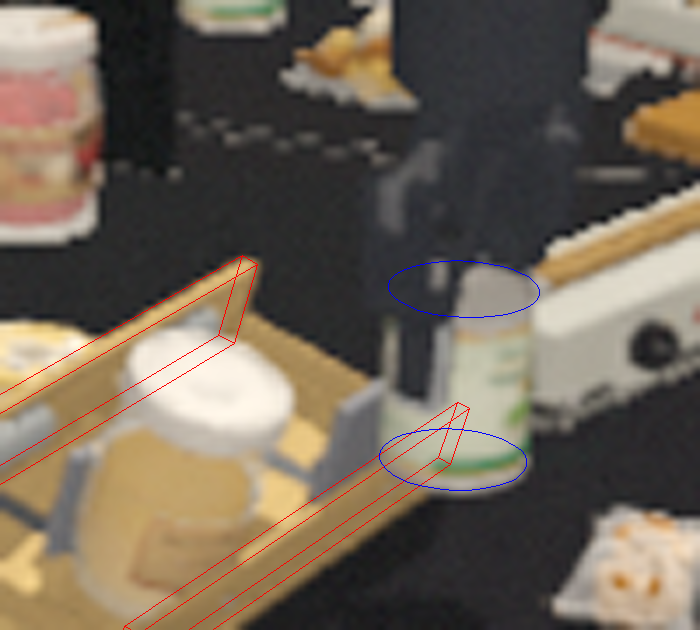

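Call:
arm_command(
  commands=[
    {"dx": -0.15,"dy": 0,"dz": -0.6,"twist": 0},
    {"dx": -0.25,"dy": 0,"dz": -1.2,"twist": 0},
    {"dx": -0.35,"dy": 0,"dz": -1.8,"twist": 0},
    {"dx": -0.5,"dy": 0,"dz": -2.4,"twist": 0},
    {"dx": -0.6,"dy": 0,"dz": -2.9,"twist": 0},
    {"dx": -0.6,"dy": 0,"dz": -2.9,"twist": 0},
  ],
)

```text
clock: 24.63
position: [0.4936, -0.2711, 0.0895]
tool_rot: [3.111, 1.544, 0.043]
force: [-2.7, -1.0, 0.2]
grip_width: 0.0562
```

```bash
python3 - <<'E'
from h import *
p=np.load('deck.npy')
print(G2deck(p));mvd(p,[.050,-.06,.088]);
cv2.imwrite("pics/scene21.png",imaging.grab_frame('scene')[:,:,::-1])
s=sensors.observe(); Mt=R.from_euler('xyz',s['tool_rot']).as_matrix(); g=s['position']-.011*Mt[:,0]
overlay('scene','pics/scene21.png','pics/o21.png',p,340,160,440,250,7,cyl(p,g,.048,0,.0287,.072,p[3]))
E
```

```text
[ 0.01937017 -0.05951016  0.08859348]
deck target [0.05, -0.06, 0.088] -> t 24.63 pos [ 0.4936 -0.2711  0.0895] rot [3.111 1.544 0.043] F [-2.7 -1.   0.2] w 0.0562 q7 -1.11
shift cm [-0.65  0.06 -2.99] twist 0.0042995176332132345
```

View pics/o21.png

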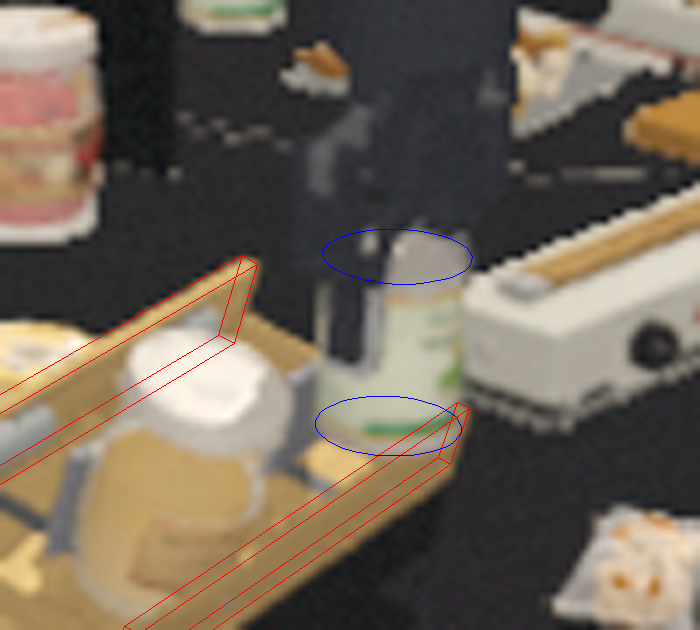

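The plate is moving back and the tin holds upright over the lip. I'll keep pushing.

Call:
arm_command(
  commands=[
    {"dx": -0.15,"dy": 0,"dz": -0.6,"twist": 0},
    {"dx": -0.25,"dy": 0,"dz": -1.2,"twist": 0},
    {"dx": -0.4,"dy": 0,"dz": -1.8,"twist": 0},
    {"dx": -0.5,"dy": 0,"dz": -2.4,"twist": 0},
    {"dx": -0.65,"dy": 0,"dz": -3.0,"twist": 0},
    {"dx": -0.65,"dy": 0,"dz": -3.1,"twist": 0},
    {"dx": -0.65,"dy": 0,"dz": -3.1,"twist": 0},
  ],
)

```text
clock: 25.27
position: [0.524, -0.2688, 0.0966]
tool_rot: [3.115, 1.544, 0.047]
force: [-3.2, -0.9, -0.5]
grip_width: 0.0561
```

```bash
python3 - <<'E'
from h import *
p=np.load('deck.npy')
print(G2deck(p));mvd(p,[.051,-.06,.058]);
cv2.imwrite("pics/scene22.png",imaging.grab_frame('scene')[:,:,::-1])
s=sensors.observe(); Mt=R.from_euler('xyz',s['tool_rot']).as_matrix(); g=s['position']-.011*Mt[:,0]
overlay('scene','pics/scene22.png','pics/o22.png',p,340,160,440,250,7,cyl(p,g,.048,0,.0287,.072,p[3]))
E
```

```text
[ 0.05063576 -0.05927766  0.08759631]
deck target [0.051, -0.06, 0.058] -> t 25.27 pos [ 0.524  -0.2688  0.0966] rot [3.115 1.544 0.047] F [-3.2 -0.9 -0.5] w 0.0561 q7 -1.13
shift cm [ 2.87  0.07 -0.72] twist 0.0044439673424880866
```

View pics/o22.png

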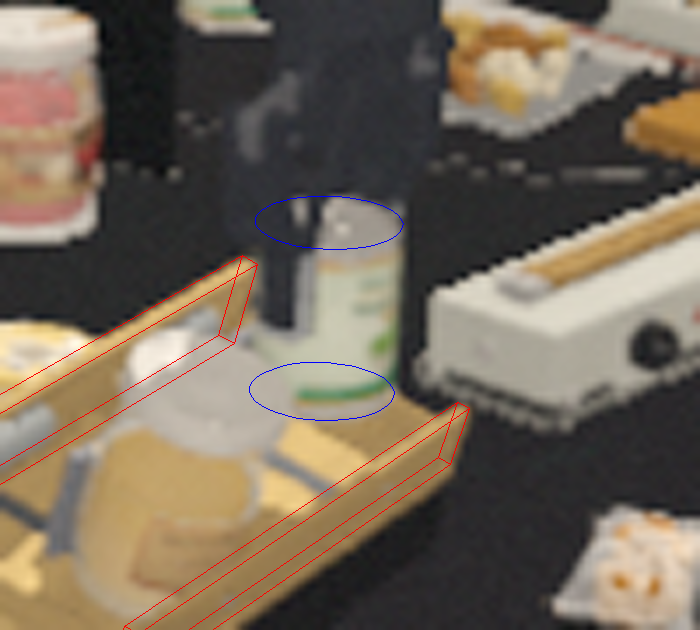

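The tin is behind the lip. I'll lower it.

Call:
arm_command(
  commands=[
    {"dx": 0.4,"dy": 0,"dz": -0.1,"twist": 0},
    {"dx": 0.9,"dy": 0,"dz": -0.2,"twist": 0},
    {"dx": 1.4,"dy": 0,"dz": -0.35,"twist": 0},
    {"dx": 1.9,"dy": 0,"dz": -0.5,"twist": 0},
    {"dx": 2.4,"dy": 0,"dz": -0.6,"twist": 0},
    {"dx": 2.6,"dy": 0,"dz": -0.7,"twist": 0},
    {"dx": 2.7,"dy": 0,"dz": -0.7,"twist": 0},
    {"dx": 2.7,"dy": 0,"dz": -0.7,"twist": 0},
  ],
)

```text
clock: 25.98
position: [0.531, -0.2681, 0.0692]
tool_rot: [3.132, 1.545, 0.064]
force: [-1.6, -0.2, -3.7]
grip_width: 0.0562
```

Call:
arm_command(
  commands=[
    {"dx": 0.15,"dy": 0,"dz": -0.05,"twist": 0},
    {"dx": 0.3,"dy": 0,"dz": -0.1,"twist": 0},
    {"dx": 0.45,"dy": 0,"dz": -0.1,"twist": 0},
    {"dx": 0.45,"dy": 0,"dz": -0.1,"twist": 0},
  ],
  squeeze=30,
)

```text
clock: 26.32
position: [0.5324, -0.2681, 0.065]
tool_rot: [3.123, 1.545, 0.054]
force: [-4.4, 0.6, 5.1]
grip_width: 0.0565
```

```bash
python3 - <<'E'
from h import *
p=np.load('deck.npy')
print(G2deck(p),sensors.observe()['force']);mvd(p,[.051,-.06,.054]);
E
```

```text
[ 0.05069356 -0.05923714  0.05496907] [-4.36977119  0.55925311  5.08585469]
deck target [0.051, -0.06, 0.054] -> t 26.32 pos [ 0.5324 -0.2681  0.065 ] rot [3.123 1.545 0.054] F [-4.4  0.6  5.1] w 0.0565 q7 -1.14
shift cm [ 0.09  0.08 -0.05] twist 0.004243256907406678
```

Contact. I'll swing the tin onto its base along the arc about its rear edge.

Call:
arm_command(
  commands=[
    {"dx": 0.12,"dy": 0,"dz": 0.12,"twist": 0},
    {"dx": 0.2,"dy": 0,"dz": 0.25,"twist": 0},
    {"dx": 0.28,"dy": 0,"dz": 0.37,"twist": 0},
    {"dx": 0.36,"dy": 0,"dz": 0.5,"twist": 0},
    {"dx": 0.42,"dy": 0,"dz": 0.6,"twist": 0},
  ],
  squeeze=25,
)

```text
clock: 26.73
position: [0.5282, -0.2687, 0.0621]
tool_rot: [3.085, 1.541, 0.017]
force: [-2.2, 2.3, 17.4]
grip_width: 0.0564
```

```bash
python3 - <<'E'
from h import *
p=np.load('deck.npy')
print(G2deck(p),sensors.observe()['force'],sensors.observe()['position'])
E
```

```text
[ 0.0457917  -0.05947514  0.05322374] [-2.19656408  2.28146626 17.36284172] [ 0.52816384 -0.2686854   0.0621001 ]
```

Call:
arm_command(
  commands=[
    {"dx": 0.12,"dy": 0,"dz": 0.15,"twist": 0},
    {"dx": 0.22,"dy": 0,"dz": 0.3,"twist": 0},
    {"dx": 0.34,"dy": 0,"dz": 0.42,"twist": 0},
    {"dx": 0.46,"dy": 0,"dz": 0.55,"twist": 0},
    {"dx": 0.5,"dy": 0,"dz": 0.6,"twist": 0},
  ],
)

```text
clock: 27.15
position: [0.5232, -0.2693, 0.0579]
tool_rot: [3.063, 1.539, -0.006]
force: [-4.5, 2.1, 16.9]
grip_width: 0.0562
```

```bash
python3 - <<'E'
from h import *
p=np.load('deck.npy')
print(G2deck(p),sensors.observe()['force'],sensors.observe()['position'])
cv2.imwrite("pics/scene23.png",imaging.grab_frame('scene')[:,:,::-1])
overlay('scene','pics/scene23.png','pics/o23.png',p,340,160,440,250,7,[d2w(p,circ((35,-60),28.7,z)) for z in (0,72)])
E
```

```text
[ 0.03989658 -0.05975153  0.05046973] [-4.49796328  2.05479505 16.8632625 ] [ 0.52323105 -0.26931077  0.05792392]
```

View pics/o23.png

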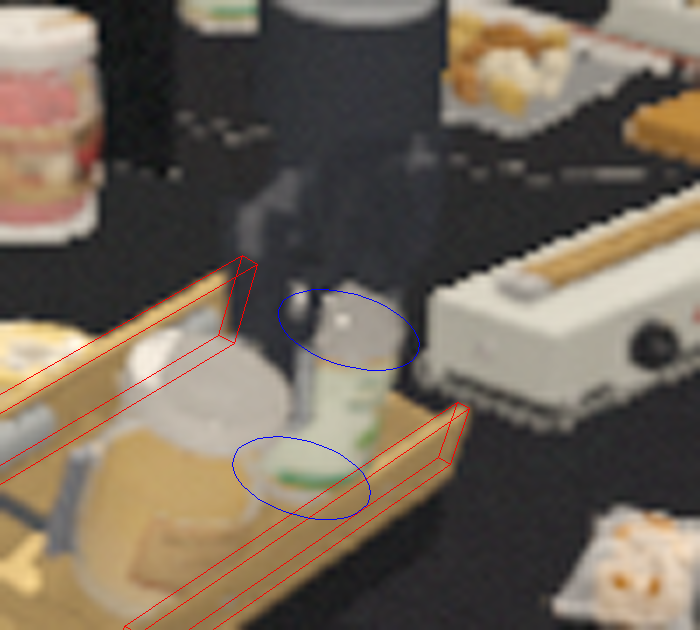

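The tin is tilting over to match the deck and is almost seated. I'll finish the arc.

Call:
arm_command(
  commands=[
    {"dx": 0.12,"dy": 0,"dz": 0.1,"twist": 0},
    {"dx": 0.25,"dy": 0,"dz": 0.25,"twist": 0},
    {"dx": 0.38,"dy": 0,"dz": 0.4,"twist": 0},
    {"dx": 0.45,"dy": 0,"dz": 0.45,"twist": 0},
    {"dx": 0.45,"dy": 0,"dz": 0.45,"twist": 0},
  ],
)

```text
clock: 27.62
position: [0.5201, -0.2697, 0.0548]
tool_rot: [3.047, 1.536, -0.022]
force: [-6.7, 4.4, 24.0]
grip_width: 0.0564
```

```bash
python3 - <<'E'
from h import *
p=np.load('deck.npy')
print(G2deck(p),sensors.observe()['force'],sensors.observe()['position'])
cv2.imwrite("pics/scene24.png",imaging.grab_frame('scene')[:,:,::-1])
overlay('scene','pics/scene24.png','pics/o24.png',p,365,190,410,240,12,[d2w(p,circ((35,-60),28.7,z)) for z in (0,72)])
E
```

```text
[ 0.03601057 -0.05991906  0.04828712] [-6.70726378  4.41130933 23.95642141] [ 0.52008758 -0.26970329  0.05481672]
```

View pics/o24.png

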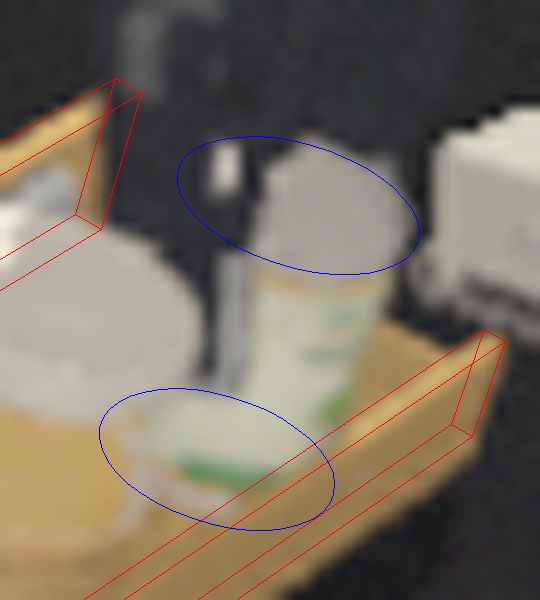

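It now matches the seated model. I'll ease the pressure and release.

Call:
arm_command(
  commands=[
    {"dx": -0.1,"dy": 0,"dz": 0,"twist": 0},
    {"dx": -0.1,"dy": 0,"dz": 0.1,"twist": 0},
    {"dx": -0.05,"dy": 0,"dz": 0.15,"twist": 0},
  ],
)

```text
clock: 27.92
position: [0.5185, -0.2699, 0.0553]
tool_rot: [3.044, 1.536, -0.025]
force: [-2.6, -0.4, -2.4]
grip_width: 0.0565
```

Call:
arm_command(
  commands=[
    {"dx": 0,"dy": 0,"dz": 0,"twist": 0},
    {"dx": 0,"dy": 0,"dz": 0,"twist": 0},
    {"dx": 0,"dy": 0,"dz": 0,"twist": 0},
    {"dx": 0,"dy": 0,"dz": 0,"twist": 0},
    {"dx": 0,"dy": 0,"dz": 0,"twist": 0},
    {"dx": 0,"dy": 0,"dz": 0,"twist": 0},
  ],
  grip=-0.45,
)

```text
clock: 28.42
position: [0.5186, -0.2699, 0.0553]
tool_rot: [3.043, 1.536, -0.025]
force: [-0.1, -1.0, 0.3]
grip_width: 0.0618
```

Call:
arm_command(
  commands=[
    {"dx": 0,"dy": 0,"dz": 0,"twist": 0},
    {"dx": 0,"dy": 0,"dz": 0,"twist": 0},
    {"dx": 0,"dy": 0,"dz": 0,"twist": 0},
    {"dx": 0,"dy": 0,"dz": 0,"twist": 0},
  ],
  grip=-1,
)

```text
clock: 28.75
position: [0.5185, -0.2699, 0.0553]
tool_rot: [3.043, 1.536, -0.025]
force: [-0.2, -0.0, 0.5]
grip_width: 0.0852
```

Call:
arm_command(
  commands=[
    {"dx": -1,"dy": 0,"dz": 0,"twist": 0},
    {"dx": -3,"dy": 0,"dz": 0,"twist": 0},
    {"dx": -5,"dy": 0,"dz": 0,"twist": 0},
    {"dx": -8,"dy": 0,"dz": 0,"twist": 0},
    {"dx": -11,"dy": 0,"dz": 0,"twist": 0},
    {"dx": -14,"dy": 0,"dz": 0,"twist": 0},
    {"dx": -16,"dy": 3,"dz": 0,"twist": 0},
    {"dx": -17,"dy": 7,"dz": 0,"twist": 0},
    {"dx": -17,"dy": 11,"dz": 1,"twist": 0},
    {"dx": -17,"dy": 15,"dz": 2,"twist": 0},
    {"dx": -17,"dy": 18,"dz": 3,"twist": 0},
    {"dx": -17,"dy": 18,"dz": 3,"twist": 0},
  ],
)

```text
clock: 29.75
position: [0.4919, -0.4584, 0.2252]
tool_rot: [2.948, 1.537, -0.127]
force: [-0.1, -0.9, -0.1]
grip_width: 0.0856
```

```bash
python3 - <<'E'
from h import *
p=np.load('deck.npy')
print(sensors.observe()['force'],sensors.observe()['position'])
cv2.imwrite("pics/scene25.png",imaging.grab_frame('scene')[:,:,::-1])
cv2.imwrite("pics/top25.png",imaging.grab_frame('top')[:,:,::-1])
overlay('scene','pics/scene25.png','pics/o25.png',p,325,180,425,260,7,[d2w(p,circ((35,-60),28.7,z)) for z in (0,72)]+[d2w(p,circ((38,60),32,z)) for z in (0,97)])
overlay('top','pics/top25.png','pics/ot25.png',p,350,205,490,300,5.5,[d2w(p,circ((35,-60),28.7,z)) for z in (0,72)]+[d2w(p,circ((38,60),32,z)) for z in (97,)])
E
```

```text
[-0.11328778 -0.86863545 -0.05720375] [ 0.49193433 -0.45835964  0.22520212]
```

View pics/o25.png

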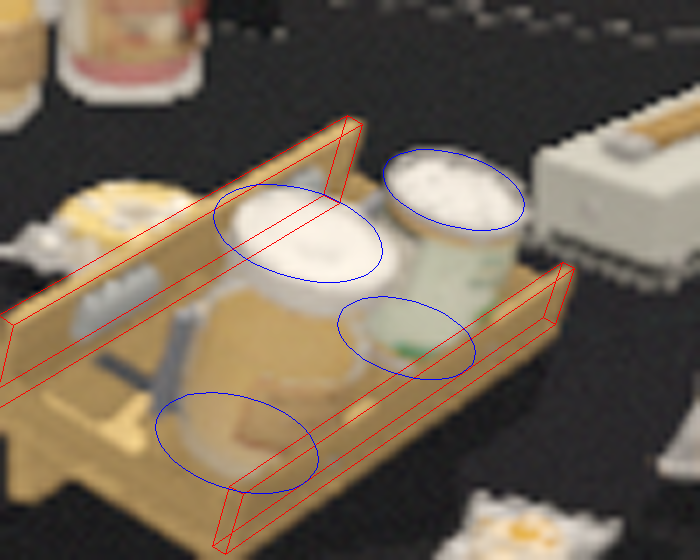

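View pics/ot25.png

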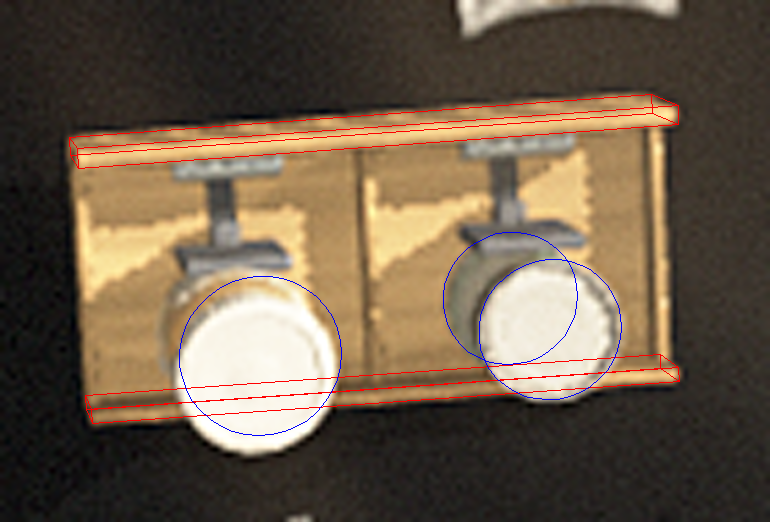

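View pics/top25.png

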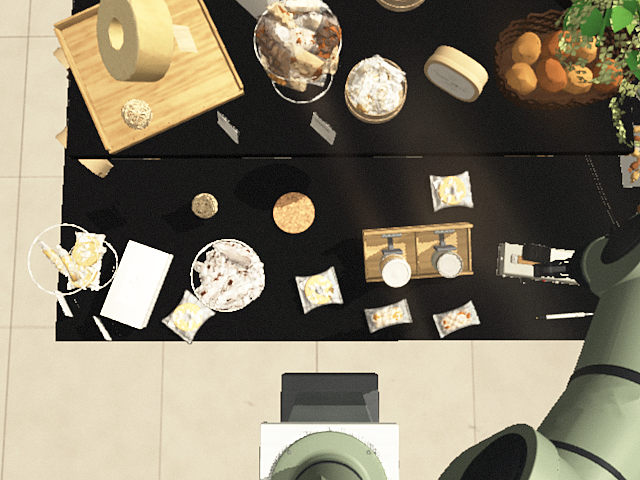

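Both are seated, each with its pusher plate behind it. The tin matches the model, and the jar's lid sits about 3 px forward, a lean much like the one at the start (about 0.07 rad, limit 0.14). The bars, rings and ball are at the same pixels as before, so I'm handing in.

```bash
python3 - <<'E'
from workcell import order
print(order.job_done())
E
```

```text
the job is handed in; nothing more can be done
None
```

The jar and the tin have swapped lanes, and I handed the job in at about 30 s; no verdict was reported. I parked the tin on the coaster, moved the jar to the left lane, then moved the tin to the right lane. The tool can't tilt, so I swung each one flat by pressing it gently onto the coaster or the deck while it was held.

**Coaster:** before I picked the tin up again, it stood about 1 mm from the coaster's centre, let go.

**Rack:** in both views, each stands in its new lane behind the lip, with the pusher plate behind it. The tin matches the model of a seated tin. The gripper is open and clear of everything.

**Jar lean:** the jar does not match the square-standing model exactly. Its lid sits about 3 px (7 mm) toward the lip, a forward lean of about 0.07 rad against the 0.14 limit. It leaned about the same at the start.

**Forces:** the highest reading was about 36 N, at the wrist, while I pressed the jar down onto the deck.

**Packs and ball:** by eye, they show no shift in the top view.

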